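# Fit the sprung paper-roll spindle into its holder

### The job

Pick up the paper roll on its spring-loaded spindle and fit it into the bench holder: set the sprung pin in one end cup, push the spindle endways to compress its spring, swing the fixed pin down in line with the other cup and, with the roll still in hand, ease the spring out until both pins are fully home in their cups; only then let go. Work gently: never press hard on the pins, do not let the spring snap out, and leave the other things on the worktop where they are.

Things in the scene. Friction and masses are not known exactly. Their poses are not given: they have to be found in the camera images.
- spindle: Paper roll on a sprung spindle, one loose piece, about 0.25 kg. Origin on its axis at the roll's middle; y runs along the axis to the sprung pin. Roll 50 mm diameter, 50 mm long, with a square grey end plate 52x52x4 mm at each end (outer faces at y = +-29 mm); it lies on the plates' edges, axis level, 26 mm up. Grip the roll across its diameter. Steel pins stand out at both ends, 170 mm tip to tip.
- fixed_pin: Fixed pin of the spindle, steel, 10 mm diameter, tapered over its last 4 mm to 5 mm. Origin at the centre of its end face, at y = -85 mm of the spindle; y as for the spindle. More than 22 N of contact force damages it.
- sprung_pin: Sprung pin, same shape. Origin at the centre of its end face, at y = +85 mm of the spindle when free; y as for the spindle. It can be pushed in 15.5 mm at most, then stops hard. The spring gives about 3 N at first plus 1 N per mm (7 N at 4 mm, 15 N at 12 mm, 18.5 N at the stop). More than 22 N of contact force damages it.
- collar (a point): End of the short grey collar, 18 mm diameter, out of which the sprung pin comes; on the spindle's axis at y = +54 mm. The fixed pin has no collar. With the sprung pin on its cup's bottom, the fixed pin passes the other cup's mouth only if the spring is pushed in more than 12 mm; seated, 4 mm of push remain and the pins lie up to 2.5 mm below the cup axis.
- holder_base: Bench holder, fixed: dark steel base plate 76x230x10 mm. Origin under its centre on the worktop, y along the plate, z up. On it stands an aluminium yoke: two uprights 36 mm wide and 5 mm thick with round tops 14 mm above the cup axis, each with a grey round cup facing the other one. The cups are alike; the spindle may go in either way round.
- cup_line (a point): Point on the line of the cups, 70 mm above the middle of the plate; y along the cups' axis. Cups 25 mm outside, 15 mm bore, 8 mm deep; mouths 150 mm apart, bottoms 166 mm. The yoke with both cups is clamped up to 14 mm either way along y from this point: NOT measured, find it by touch or sight.
- tape_spare: Bystander: spare roll of surgical tape standing on end, 33 mm diameter, 60 mm high, origin at the centre of its underside.
- needle_packet: Bystander: flat needle packet 30x86x9 mm, origin at the centre of its underside.
- gauze_pad: Bystander: folded gauze pad 37x57x10 mm, origin at the centre of its underside.
Mind the look-alikes: they are no part of the job. Several things have the shape of the holder_base; the one meant has the colours described above.

How it is judged (in metres and radians):
On the way, in this order (a step that is already met when the one before it is completed fails the run):
1. the spindle is lifted off the worktop (height (world z) of spindle above 0.055 m), for 0.2 s.
2. the spring is compressed by more than 8 mm with the spindle over the holder (distance between fixed_pin and sprung_pin below 0.162 m and horizontal distance between spindle and holder_base below 0.05 m), for 0.1 s.
3. the spring has been eased out, to less than 7.5 mm of compression, between the cups with the roll still held in the fingers (distance between fixed_pin and sprung_pin between 0.1625 and 0.169 m and contact force between the fingers and spindle above 2 N and z of fixed_pin in the frame of holder_base between 0.06 and 0.08 m and z of sprung_pin in the frame of holder_base between 0.06 and 0.08 m and horizontal distance between spindle and holder_base below 0.025 m), for 0.2 s.
At the end, for the whole second after the job is handed in: Both pins are in their end cups and the spindle rests there: each pin's end within 5 mm of the cup axis sideways and 6 mm in height, the roll's middle within 20 mm of the holder's middle along the plate, the spring eased out to 163 to 168.5 mm from pin end to pin end, and the spindle at rest (x of fixed_pin in the frame of holder_base between -0.005 and 0.005 m and z of fixed_pin in the frame of holder_base between 0.064 and 0.076 m and x of sprung_pin in the frame of holder_base between -0.005 and 0.005 m and z of sprung_pin in the frame of holder_base between 0.064 and 0.076 m and y of spindle in the frame of holder_base between -0.02 and 0.02 m and distance between fixed_pin and sprung_pin between 0.163 and 0.1685 m and linear speed of spindle below 0.02 m/s and angular speed of spindle below 0.3 rad/s); the robot touches nothing.
It fails at once if more than 22 N of contact force on the sprung pin (contact force between sprung_pin and anything else above 22 N).
It fails at once if more than 22 N of contact force on the fixed pin (contact force between fixed_pin and anything else above 22 N).
It fails at once if a bystander is moved more than 20 mm (distance of any of tape_spare, needle_packet, gauze_pad from where it was at the start of the episode above 0.02 m).
It also fails if it takes over 64 s, if anything falls off the work surface, if the arm or the gripper's body presses on something with over 40 N, if the wrist force passes 120 N, or if a joint passes its speed limit or range.

### The arm

A 7-joint arm with a two-finger parallel gripper is mounted at the origin on a cart in front of the work surface, level with it; the furniture and walls round the work are solid. World frame = base frame: x ahead of the robot, y to its left, z up, the work surface at z = 0. Lengths are in mm, angles in rad, forces in N, time in s.
With the tool pointing down it reaches from about 400 to 875 mm from the base axis. Payload 4.4 kg.
Tool frame: the origin (TCP) lies between the finger pads; the fingertips stand 11 mm ahead of it and the grasp point (between the pads) lies 8 mm behind it; y points along the fingers, x is the direction in which the jaws open and shut, and the axes are right-handed (so a half turn about y gives the same grasp; the last joint's range is limited). The gripper opens to 85 mm and grips with 20 to 120 N. Pads are 22 mm wide; open, the fingers measure 114 mm over their backs; the gripper's body (76 mm by 85 mm) begins 54 mm behind the grasp point. The pads swing forward as they close: fully open they stand 13 mm farther back than shut.
Start: joints at [1.16, 0.628, 0.038, 1.517, -0.027, 0.996, -0.02], TCP at [219.733, -611.748, 242.313] pointing down, gripper open.
Joint ranges: [-3.06, 3.06], [-0.37, 2.12], [-1.25, 1.32], [0.18, 2.47], [-1.1, 4.24], [0.23, 1.98], [-2.94, 2.94]. Speed limits (rad/s): [2.57, 2.57, 3.14, 3.14, 3.14, 3.14, 3.14].

### API

Orientations are given as [roll, pitch, yaw] about the fixed x, y, z axes, in that order (R = Rz(yaw) Ry(pitch) Rx(roll)).
In Python, from cell import * gives the robot as it stands.
- The arm moves only by the shell command python3 -m jog 'ROWS'. ROWS is JSON, a list of rows, each an object of numbers: "x", "y", "z": the shift along the tool's x, y, z in mm; "ax", "ay", "az": the turn, a rotation vector about the tool's x, y, z in rad; "grip": the finger opening in mm, from 0 to 85.4. In form: [{"x": .., "y": .., "z": .., "ax": .., "ay": .., "az": .., "grip": ..}, ...]. A call has 1 to 5 rows; each row is the pose to reach, as a shift and turn from the pose commanded when the call began, along the tool's axes at that moment; what a row does not reach only later rows make up. A row lasts 1/10 s, in which the tool goes at most 50 mm and 8.59 degrees, less where a joint would pass 70% of its speed; a pose out of reach is approached as far as the arm can. A call with a gripper value outside its range is refused whole. The fingers move at their own pace and stop on an object; the grip force is fixed at half the most. Time passes only in rows, so rows that repeat a pose let the fingers close. It gives the time, the measured TCP pose, the force and the opening at its end, in the units of the state.
- read_state(): the state, without advancing time (a new reading comes with each control period).
- get_image(name): name is "side" or "top" or "wrist"; returns a dict with "color" (400x640x3 uint8, red, green, blue), "vfov" (degrees; the focal length in pixels is half the picture's height over the tangent of half this angle, whatever the lens; pixels are square), "cx", "cy" (the principal point, pixels), "camera_from_world" (4x4, takes a point from world to camera coordinates). Camera axes: x right, y down, z forward; pixel columns grow to the right and rows downward; lengths in mm; the calibration is good to about 2 mm. A picture is of the moment at which its call begins. There is no depth.
- finish_job(): hands the job in, once; it reports no verdict.
The state is a dict: "clock": time; "qpos": joint angles; "qd": joint speeds; "tau": joint torques, N m; "eef_pos": TCP position; "tool_rot": TCP orientation; "force": force on the tool from outside, world axes, zero at the start; "torque": the same for the moment, N m; "width": finger opening in mm.
Only numpy, scipy, OpenCV 4.12 (cv2) and the standard library are available. Lean on these libraries where they do the work, as an engineer would, in place of code of your own. Each camera call takes 0.05 s, during which the arm holds its last target.

## Working session

There is one attempt and no reset: what is moved stays moved. The work goes in short steps, Python scripts to look and compute and a shell command to move; the robot and the scene stay as the last step left them, time stands still between calls to the robot, and variables do not carry over. Pictures are saved under pics/ and viewed, and the job is handed in when it is done.

```bash
ls; mkdir -p pics; python3 - <<'E'
from cell import *
import cv2
s=read_state();print(s)
for n in("side","top","wrist"):
    d=get_image(n);cv2.imwrite(f"pics/{n}0.png",d["color"][...,::-1]);print(n,d["vfov"],d["cx"],d["cy"],d["camera_from_world"])
E
```

```text
pics
{'clock': 0.0, 'qpos': array([ 1.16019019,  0.62934324,  0.03843661,  1.51837276, -0.02700217,
        0.99630078, -0.01997754]), 'qd': array([ 5.91045374e-04,  1.34509263e-03,  9.83881435e-04, -5.54729489e-04,
       -2.52514967e-04,  2.45962568e-05,  4.30459032e-04]), 'tau': array([-7.03130831e-05, -5.63396430e+01,  1.22631636e+00, -1.93445063e+01,
        1.10984186e-02,  1.05486129e-02, -2.70710575e-05]), 'eef_pos': array([ 219.53469871, -611.15863578,  241.38932427]), 'tool_rot': array([-1.5708165 ,  0.0019062 , -1.22596471]), 'force': array([ 0.65016458, -0.93492587, -0.60242901]), 'torque': array([ 0.01500325, -0.01578653, -0.00510439]), 'width': 85.10180005433158}
side 52.27657997893639 328.35312731301025 202.5929592098461 [[-9.79796507e-01  1.99873051e-01 -7.04042210e-03  5.60592621e+02]
 [ 1.47738335e-01  6.99602059e-01 -6.99092515e-01  1.53529519e+02]
 [-1.34804260e-01 -6.86008544e-01 -7.14996565e-01  1.66722037e+03]
 [ 0.00000000e+00  0.00000000e+00  0.00000000e+00  1.00000000e+00]]
top 50.28106808071075 321.32240715110106 194.30425986396452 [[ 2.41972637e-02 -9.99683329e-01 -6.90898400e-03 -2.43713034e+02]
 [-9.90077363e-01 -2.30066753e-02 -1.38627226e-01  5.31600438e+02]
 [ 1.38424374e-01  1.01948282e-02 -9.90320533e-01  1.34638246e+03]
 [ 0.00000000e+00  0.00000000e+00  0.00000000e+00  1.00000000e+00]]
wrist 67.48478028997296 318.07307445536117 200.97273203774785 [[ 3.36873341e-01 -9.41547886e-01 -1.98256277e-03 -6.48685725e+02]
 [-8.94036431e-01 -3.20533399e-01  3.12981150e-01 -4.00099699e+01]
 [-2.95322217e-01 -1.03662522e-01 -9.49757269e-01  3.81124620e+02]
 [ 0.00000000e+00  0.00000000e+00  0.00000000e+00  1.00000000e+00]]
```

View pics/top0.png

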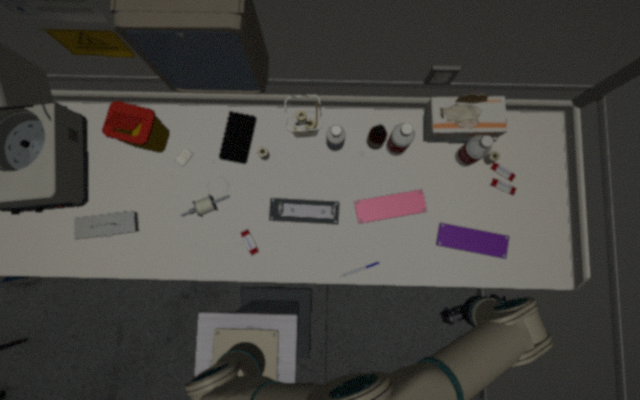

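View pics/side0.png

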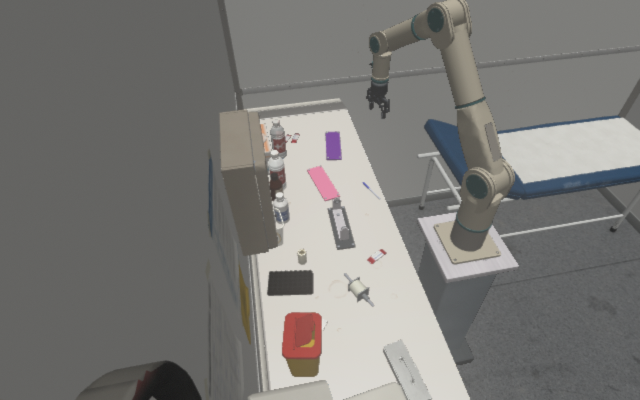

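View pics/wrist0.png

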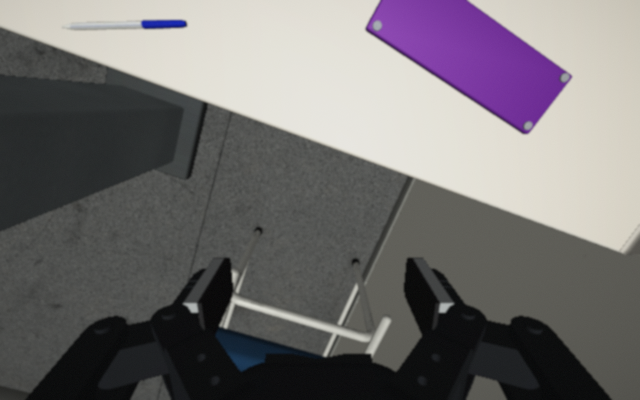

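```bash
cat > h.py <<'E'
from cell import *
import cv2, numpy as np
def ray(d,u,v):
    f=200/np.tan(np.radians(d["vfov"]/2)); M=d["camera_from_world"]
    R=M[:3,:3];c=-R.T@M[:3,3]; r=R.T@np.array([(u-d["cx"])/f,(v-d["cy"])/f,1]); return c,r
def at(d,u,v,z):
    c,r=ray(d,u,v); return c+r*(z-c[2])/r[2]
def tri(*obs):
    A=np.zeros((3,3));b=np.zeros(3)
    for d,u,v in obs:
        c,r=ray(d,u,v);r=r/np.linalg.norm(r);P=np.eye(3)-np.outer(r,r);A+=P;b+=P@c
    return np.linalg.solve(A,b)
def proj(d,p):
    f=200/np.tan(np.radians(d["vfov"]/2)); M=d["camera_from_world"];q=M[:3,:3]@np.array(p)+M[:3,3]
    return f*q[0]/q[2]+d["cx"],f*q[1]/q[2]+d["cy"]
def crop(d,x0,y0,x1,y1,k,name,draw=[]):
    im=np.ascontiguousarray(cv2.resize(d["color"][y0:y1,x0:x1,::-1],None,fx=k,fy=k,interpolation=cv2.INTER_CUBIC))
    for p in draw:
        u,v=proj(d,p); cv2.drawMarker(im,(int((u+.5-x0)*k),int((v+.5-y0)*k)),(0,255,0),cv2.MARKER_CROSS,8,1)
    cv2.imwrite("pics/"+name,im)
E
python3 - <<'E'
from h import *
t=get_image("top");s=get_image("side")
crop(t,170,170,350,270,4.4,"t1.png");crop(s,310,180,410,310,4.6,"s1.png")
for p in((205,205),(304,210)): print(at(t,*p,20))
E
```

```text
[495.25262739 149.39507057  20.        ]
[ 486.42182684 -175.5515659    20.        ]
```

View pics/t1.png

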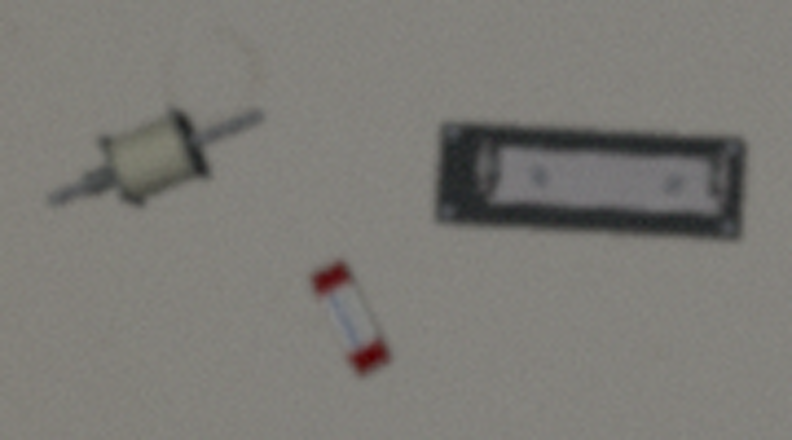

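View pics/s1.png

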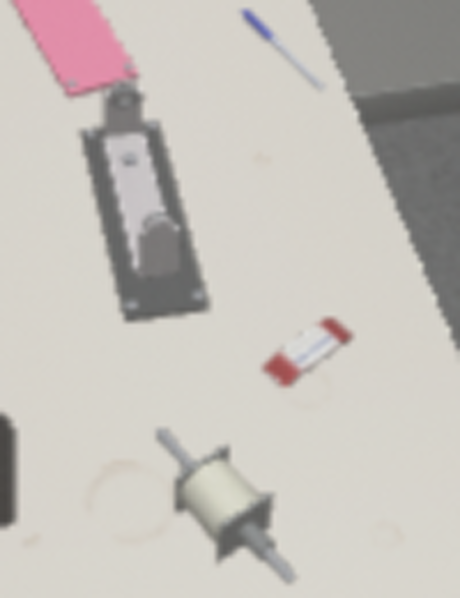

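```bash
python3 - <<'E'
from h import *
t=get_image("top")
P=lambda a,b,z:at(t,a/4.4+170-.5,b/4.4+170-.5,z)
A=P(50,201,26);B=P(263,115,26);print("sprung",A,"fixed",B,np.linalg.norm(A-B),(A+B)/2)
y=A-B;print("axis yaw of +y dir",np.degrees(np.arctan2(y[1],y[0])))
C=[P(*p,10) for p in((443,124),(745,138),(740,239),(437,221))];print(C,sum(C)/4)
e=C[0]-C[1]+C[3]-C[2];print(np.linalg.norm(C[0]-C[1]),np.linalg.norm(C[0]-C[3]),np.degrees(np.arctan2(e[1],e[0])))
E
```

```text
sprung [459.47131341 224.27271262  26.        ] fixed [527.25784262  70.05442488  26.        ] 168.45858189724981 [493.36457801 147.16356875  26.        ]
axis yaw of +y dir 113.72785268239045
[array([525.69409065, -62.04658972,  10.        ]), array([ 520.3926401 , -288.98517758,   10.        ]), array([ 444.60478668, -286.6686011 ,   10.        ]), array([452.6703813 , -60.54932824,  10.        ])] [ 485.84047468 -174.56242416   10.        ]
227.00050228344583 73.03905749051891 88.31003228110139
```

```bash
cat >> h.py <<'E'
from scipy.spatial.transform import Rotation as Ro
def Rt(yaw,tilt=0):  # deg; tilt: rotation about tool x (deg, +: tool z end goes?)
    return Ro.from_euler('z',yaw,degrees=True)*Ro.from_euler('x',-90,degrees=True)*Ro.from_rotvec([np.radians(tilt),0,0])
def go(p,yaw,tilt=0):
    s=read_state();R0=Ro.from_euler('xyz',s["tool_rot"]);d=R0.inv().apply(np.array(p)-s["eef_pos"])
    r=(R0.inv()*Rt(yaw,tilt)).as_rotvec()
    print("t",s["clock"],"eef",s["eef_pos"].round(1),"rot",np.degrees(s["tool_rot"]).round(1),"F",s["force"].round(1),"w",round(s["width"],1))
    print("shift",d.round(1),"rv",r.round(4))
E
python3 -c "
from h import *
go([480,140,230],24)"
```

```text
t 0.3 eef [ 219.7 -611.6  242. ] rot [-90.    0.  -70.2] F [-0.2  1.1 -0.1] w 85.4
shift [-619.4   12.3  499. ] rv [-4.0000e-04 -1.6449e+00 -4.0000e-04]
```

```bash
python3 -m jog '[{"x":-619,"y":12,"z":499,"ay":-1.645},{"x":-619,"y":12,"z":499,"ay":-1.645},{"x":-619,"y":12,"z":499,"ay":-1.645},{"x":-619,"y":12,"z":499,"ay":-1.645},{"x":-619,"y":12,"z":499,"ay":-1.645}]'; python3 -c "
from h import *
go([480,140,230],24)"
```

```text
t 0.3 eef [ 219.7 -611.6  242. ] rot [-90.    0.  -70.2] F [-0.2  1.1 -0.1] w 85.4
shift [-619.4   12.3  499. ] rv [-4.0000e-04 -1.6449e+00 -4.0000e-04]$[0]: bad value
```

```bash
python3 -m jog '[{"x":-37,"y":1,"z":30,"ay":-0.1},{"x":-74,"y":2,"z":60,"ay":-0.2},{"x":-111,"y":2,"z":90,"ay":-0.3},{"x":-148,"y":3,"z":120,"ay":-0.4},{"x":-185,"y":4,"z":150,"ay":-0.5}]'; python3 -c "
from h import *
go([480,140,230],24)"
```

```text
t 0.3 eef [ 219.7 -611.6  242. ] rot [-90.    0.  -70.2] F [-0.2  1.1 -0.1] w 85.4
shift [-619.4   12.3  499. ] rv [-4.0000e-04 -1.6449e+00 -4.0000e-04]$[0]: bad value
```

```bash
python3 -m jog '[{"x":-37,"y":1,"z":30,"ax":0,"ay":-0.1,"az":0,"grip":85},{"x":-74,"y":2,"z":60,"ax":0,"ay":-0.2,"az":0,"grip":85},{"x":-111,"y":2,"z":90,"ax":0,"ay":-0.3,"az":0,"grip":85},{"x":-148,"y":3,"z":120,"ax":0,"ay":-0.4,"az":0,"grip":85},{"x":-185,"y":4,"z":150,"ax":0,"ay":-0.5,"az":0,"grip":85}]'; python3 -c "
from h import *
go([480,140,230],24)"
```

```text
clock: 0.8
eef_pos: [298.8, -385.2, 238.5]
tool_rot: [-1.571, -0.001, -0.722]
force: [1.0, 0.5, 0.2]
width: 84.9
t 0.8 eef [ 298.8 -385.2  238.5] rot [-90.   -0.  -41.4] F [1.  0.5 0.2] w 84.9
shift [-211.2    8.3  513.9] rv [ 5.000e-04 -1.141e+00  7.000e-04]
```

```bash
python3 -m jog '[{"x":-211,"y":8,"z":514,"ax":0,"ay":-1.14,"az":0,"grip":85},{"x":-211,"y":8,"z":514,"ax":0,"ay":-1.14,"az":0,"grip":85},{"x":-211,"y":8,"z":514,"ax":0,"ay":-1.14,"az":0,"grip":85},{"x":-211,"y":8,"z":514,"ax":0,"ay":-1.14,"az":0,"grip":85},{"x":-211,"y":8,"z":514,"ax":0,"ay":-1.14,"az":0,"grip":85}]'; python3 -c "
from h import *
go([480,140,230],24)"
```

```text
clock: 1.3
eef_pos: [381.4, -149.3, 235.1]
tool_rot: [-1.571, -0.001, 0.03]
force: [0.2, -1.0, 0.7]
width: 85.0
t 1.3 eef [ 381.4 -149.3  235.1] rot [-90.   -0.1   1.7] F [ 0.2 -1.   0.7] w 85.0
shift [107.2   5.  286.2] rv [ 0.0009 -0.3892  0.0009]
```

```bash
python3 -m jog '[{"x":107,"y":5,"z":286,"ax":0,"ay":-0.389,"az":0,"grip":85},{"x":107,"y":5,"z":286,"ax":0,"ay":-0.389,"az":0,"grip":85},{"x":107,"y":5,"z":286,"ax":0,"ay":-0.389,"az":0,"grip":85},{"x":107,"y":5,"z":286,"ax":0,"ay":-0.389,"az":0,"grip":85},{"x":107,"y":5,"z":286,"ax":0,"ay":-0.389,"az":0,"grip":85}]'; python3 -c "
from h import *
go([480,140,230],24)"
```

```text
clock: 1.8
eef_pos: [463.4, 86.9, 230.8]
tool_rot: [-1.571, -0.0, 0.413]
force: [1.4, -0.4, -0.1]
width: 84.9
t 1.8 eef [463.4  86.9 230.8] rot [-90.   -0.   23.6] F [ 1.4 -0.4 -0.1] w 84.9
shift [36.5  0.8 42. ] rv [ 0.0004 -0.0063  0.0005]
```

```bash
python3 -m jog '[{"x":36,"y":1,"z":42,"ax":0,"ay":-0.006,"az":0,"grip":85},{"x":36,"y":1,"z":42,"ax":0,"ay":-0.006,"az":0,"grip":85},{"x":36,"y":1,"z":42,"ax":0,"ay":-0.006,"az":0,"grip":85},{"x":36,"y":1,"z":42,"ax":0,"ay":-0.006,"az":0,"grip":85}]'; python3 -c "
from h import *
go([480,140,230],24)
d=get_image('wrist');cv2.imwrite('pics/w1.png',d['color'][...,::-1])
t=get_image('top');crop(t,170,170,350,270,4.4,'t2.png')"
```

```text
clock: 2.2
eef_pos: [478.5, 136.6, 229.4]
tool_rot: [-1.572, 0.002, 0.418]
force: [-0.8, 0.0, -0.0]
width: 85.1
t 2.2 eef [478.5 136.6 229.4] rot [-90.1   0.1  23.9] F [-0.8  0.  -0. ] w 85.1
shift [ 2.7 -0.7  2.5] rv [ 0.001  -0.001  -0.0015]
```

View pics/w1.png

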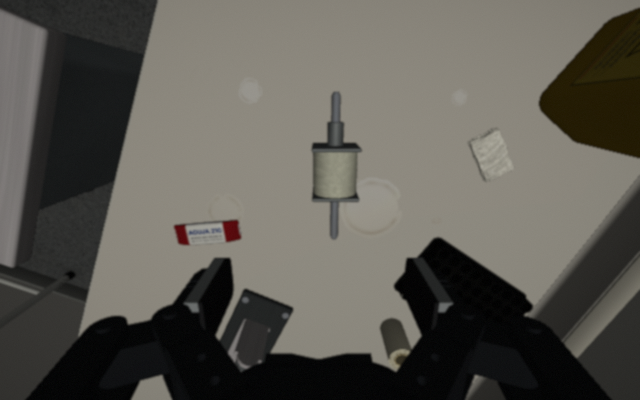

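```bash
python3 - <<'E'
from h import *
d=get_image('wrist')
A=at(d,336,92.5,26);B=at(d,334,239.5,26);print(A,B,np.linalg.norm(A-B),(A+B)/2,np.degrees(np.arctan2(*(A-B)[1::-1])))
crop(d,290,80,390,250,3.5,'w2.png',[A,B,(A+B)/2])
m=(A+B)/2
go([m[0],m[1],100],np.degrees(np.arctan2(*(A-B)[1::-1]))-90)
E
```

```text
[459.41072512 226.05460434  26.        ] [528.6994311   70.59061871  26.        ] 170.20568617630917 [494.05507811 148.32261153  26.        ] 114.02204332124879
t 2.35 eef [478.8 136.1 229.6] rot [-90.1   0.   23.8] F [-0.4 -0.  -0.7] w 85.2
shift [ 19.  129.6   5.2] rv [ 0.0009 -0.0032 -0.0007]
```

View pics/w2.png

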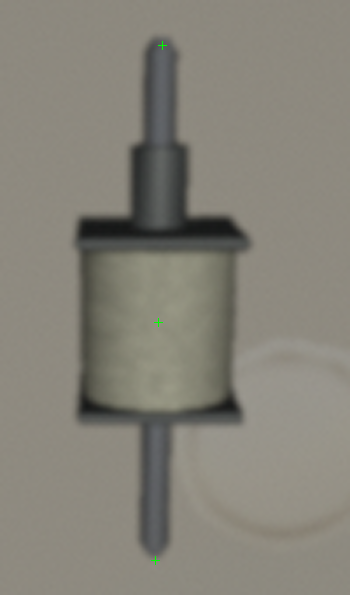

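```bash
python3 -m jog '[{"x":19,"y":45,"z":5,"ax":0,"ay":-0.003,"az":0,"grip":85},{"x":19,"y":90,"z":5,"ax":0,"ay":-0.003,"az":0,"grip":85},{"x":19,"y":130,"z":5,"ax":0,"ay":-0.003,"az":0,"grip":85},{"x":19,"y":130,"z":5,"ax":0,"ay":-0.003,"az":0,"grip":85}]'; python3 -c "
from h import *
go([494,148.3,16],24)
d=get_image('wrist');cv2.imwrite('pics/w3.png',d['color'][...,::-1])"
```

```text
clock: 2.75
eef_pos: [490.9, 147.6, 95.6]
tool_rot: [-1.571, 0.01, 0.42]
force: [-1.5, -0.2, -0.2]
width: 84.8
t 2.75 eef [490.9 147.6  95.6] rot [-90.    0.6  24.1] F [-1.5 -0.2 -0.2] w 84.8
shift [ 3.9 79.6 -0.6] rv [-0.0001  0.0016 -0.0101]
```

View pics/w3.png

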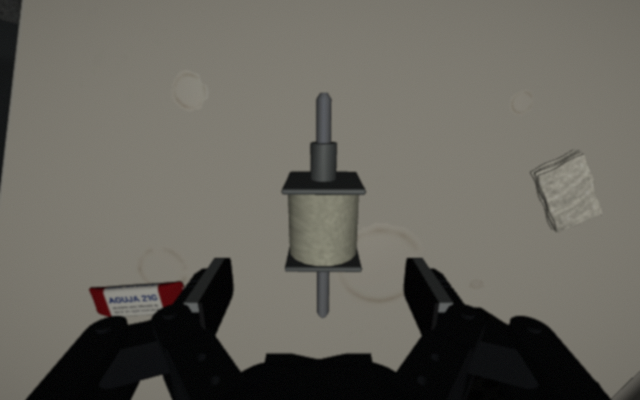

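```bash
python3 -m jog '[{"x":1,"y":30,"z":0,"ax":0,"ay":0,"az":0,"grip":85},{"x":1,"y":55,"z":0,"ax":0,"ay":0,"az":0,"grip":85},{"x":1,"y":70,"z":0,"ax":0,"ay":0,"az":0,"grip":85},{"x":1,"y":70,"z":0,"ax":0,"ay":0,"az":0,"grip":85}]'; python3 -c "
from h import *
go([494,148.3,16],24)
d=get_image('wrist');cv2.imwrite('pics/w4.png',d['color'][...,::-1])"
```

```text
clock: 3.2
eef_pos: [495.9, 150.4, 30.5]
tool_rot: [-1.571, -0.001, 0.421]
force: [-0.1, 0.2, 0.4]
width: 84.7
t 3.2 eef [495.9 150.4  30.5] rot [-90.   -0.   24.1] F [-0.1  0.2  0.4] w 84.7
shift [-2.6 14.5 -1.1] rv [0.0005 0.0021 0.0007]
```

View pics/w4.png

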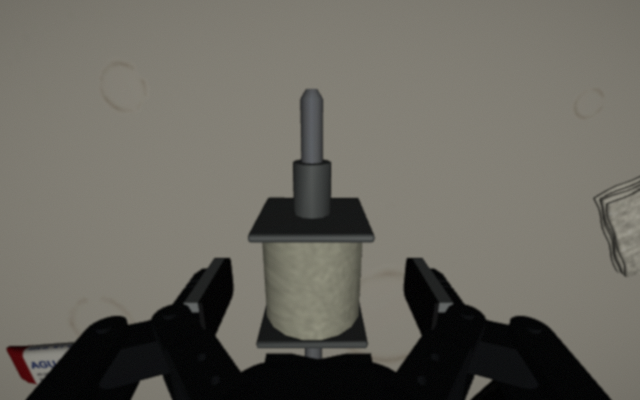

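```bash
python3 -m jog '[{"x":-2,"y":7,"z":-1,"ax":0,"ay":0,"az":0,"grip":85},{"x":-2,"y":14,"z":-1,"ax":0,"ay":0,"az":0,"grip":85},{"x":-2,"y":14,"z":-1,"ax":0,"ay":0,"az":0,"grip":70},{"x":-2,"y":14,"z":-1,"ax":0,"ay":0,"az":0,"grip":60},{"x":-2,"y":14,"z":-1,"ax":0,"ay":0,"az":0,"grip":55}]'; python3 -m jog '[{"x":0,"y":0,"z":0,"ax":0,"ay":0,"az":0,"grip":35},{"x":0,"y":0,"z":0,"ax":0,"ay":0,"az":0,"grip":35},{"x":0,"y":0,"z":0,"ax":0,"ay":0,"az":0,"grip":35},{"x":0,"y":0,"z":0,"ax":0,"ay":0,"az":0,"grip":35},{"x":0,"y":0,"z":0,"ax":0,"ay":0,"az":0,"grip":35}]';python3 -c "
from h import *
go([494,148.3,16],24)"
```

```text
clock: 3.75
eef_pos: [494.0, 149.2, 15.9]
tool_rot: [-1.571, -0.0, 0.422]
force: [0.1, -0.5, 0.9]
width: 55.3
clock: 4.25
eef_pos: [493.9, 149.1, 16.2]
tool_rot: [-1.571, -0.0, 0.422]
force: [-1.5, -0.1, 5.3]
width: 48.4
t 4.25 eef [493.9 149.1  16.2] rot [-90.   -0.   24.2] F [-1.5 -0.1  5.3] w 48.4
shift [-0.2  0.2 -0.8] rv [0.0002 0.0032 0.0004]
```

```bash
python3 -m jog '[{"x":0,"y":-5,"z":0,"ax":0,"ay":0,"az":0,"grip":35},{"x":0,"y":-20,"z":0,"ax":0,"ay":0,"az":0,"grip":35},{"x":0,"y":-50,"z":0,"ax":0,"ay":0,"az":0,"grip":35},{"x":0,"y":-95,"z":0,"ax":0,"ay":0,"az":0,"grip":35},{"x":0,"y":-140,"z":0,"ax":0,"ay":0,"az":0,"grip":35}]'; python3 -m jog '[{"x":0,"y":-30,"z":0,"ax":0,"ay":0,"az":0,"grip":35},{"x":0,"y":-30,"z":0,"ax":0,"ay":0,"az":0,"grip":35}]';python3 -c "
from h import *
go([486,-150,190],-1.7)
d=get_image('wrist');cv2.imwrite('pics/w5.png',d['color'][...,::-1])
d=get_image('side');cv2.imwrite('pics/s5.png',d['color'][...,::-1])"
```

```text
clock: 4.75
eef_pos: [492.9, 148.8, 156.7]
tool_rot: [-1.57, 0.002, 0.422]
force: [-0.0, 0.0, -1.5]
width: 48.3
clock: 4.95
eef_pos: [496.2, 150.1, 189.7]
tool_rot: [-1.572, -0.008, 0.422]
force: [0.4, 0.8, -2.1]
width: 48.7
t 4.95 eef [496.2 150.1 189.7] rot [-90.   -0.5  24.2] F [ 0.4  0.8 -2.1] w 48.7
shift [-132.1   -1.2 -269.7] rv [-0.0011  0.4513  0.0083]
```

View pics/w5.png

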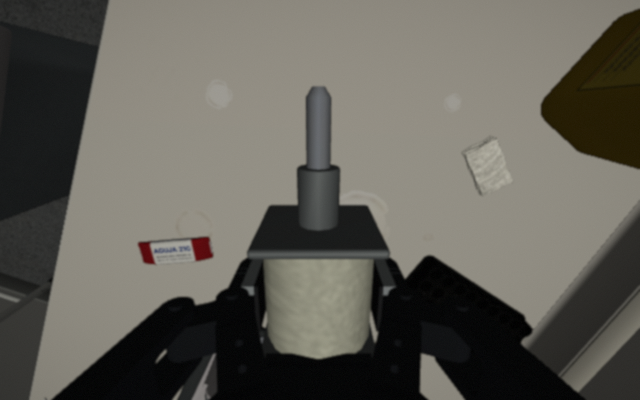

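View pics/s5.png

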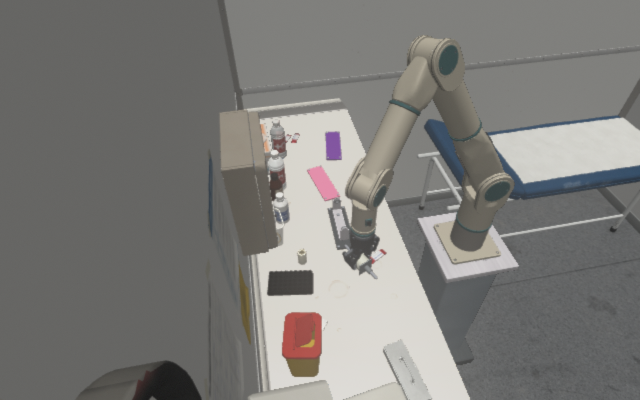

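```bash
python3 - <<'E'
from h import *
d=get_image('wrist');s=read_state();R=Ro.from_euler('xyz',s["tool_rot"]);M=d["camera_from_world"]
c=-M[:3,:3].T@M[:3,3];print("cam in tool",R.inv().apply(c-s["eef_pos"]))
for q in([0,-9.8,84.2],[0,-9.8,53.2]):print(proj(d,s["eef_pos"]+R.apply(q)))
go([556,-260,260],-1.7)
E
python3 -m jog '[{"x":-110,"y":-70,"z":-401,"ax":0,"ay":0.45,"az":0,"grip":35},{"x":-110,"y":-70,"z":-401,"ax":0,"ay":0.45,"az":0,"grip":35},{"x":-110,"y":-70,"z":-401,"ax":0,"ay":0.45,"az":0,"grip":35},{"x":-110,"y":-70,"z":-401,"ax":0,"ay":0.45,"az":0,"grip":35},{"x":-110,"y":-70,"z":-401,"ax":0,"ay":0.45,"az":0,"grip":35}]';python3 -c "
from h import *
go([556,-260,260],-1.7)"
```

```text
cam in tool [   0.66256508 -132.71484824   80.39087643]
(np.float64(315.7316763177047), np.float64(92.07874210515986))
(np.float64(316.01233052350864), np.float64(170.89168489988307))
t 5.1 eef [493.  148.3 184.7] rot [-90.    0.1  24.2] F [ 0.5 -0.1 -1.9] w 48.7
shift [-109.8  -74.9 -398.4] rv [ 0.0007  0.4513 -0.0019]
clock: 5.6
eef_pos: [530.4, -96.3, 225.3]
tool_rot: [-1.571, 0.004, -0.028]
force: [0.9, -0.4, -2.0]
width: 48.6
t 5.6 eef [530.4 -96.3 225.3] rot [-90.    0.2  -1.6] F [ 0.9 -0.4 -2. ] w 48.6
shift [  29.9  -34.9 -162.9] rv [-0.0003  0.0021 -0.0042]
```

```bash
python3 -m jog '[{"x":30,"y":-35,"z":-163,"ax":0,"ay":0,"az":0,"grip":35},{"x":30,"y":-35,"z":-163,"ax":0,"ay":0,"az":0,"grip":35},{"x":30,"y":-35,"z":-163,"ax":0,"ay":0,"az":0,"grip":35},{"x":30,"y":-35,"z":-163,"ax":0,"ay":0,"az":0,"grip":35},{"x":30,"y":-35,"z":-163,"ax":0,"ay":0,"az":0,"grip":35}]';python3 -m jog '[{"x":0,"y":0,"z":0,"ax":0,"ay":0,"az":0,"grip":35},{"x":0,"y":0,"z":0,"ax":0,"ay":0,"az":0,"grip":35}]';python3 -c "
from h import *
go([556,-260,260],-1.7)
d=get_image('wrist');cv2.imwrite('pics/w6.png',d['color'][...,::-1])"
```

```text
clock: 6.1
eef_pos: [555.7, -263.3, 259.6]
tool_rot: [-1.572, 0.003, -0.035]
force: [-0.3, 0.1, -2.4]
width: 48.8
clock: 6.3
eef_pos: [556.6, -256.0, 260.6]
tool_rot: [-1.569, 0.003, -0.025]
force: [0.9, 0.9, -1.7]
width: 48.4
t 6.3 eef [ 556.6 -256.   260.6] rot [-89.9   0.2  -1.5] F [ 0.9  0.9 -1.7] w 48.4
shift [-0.5  0.6 -4. ] rv [-0.0022  0.0043 -0.0028]
```

View pics/w6.png

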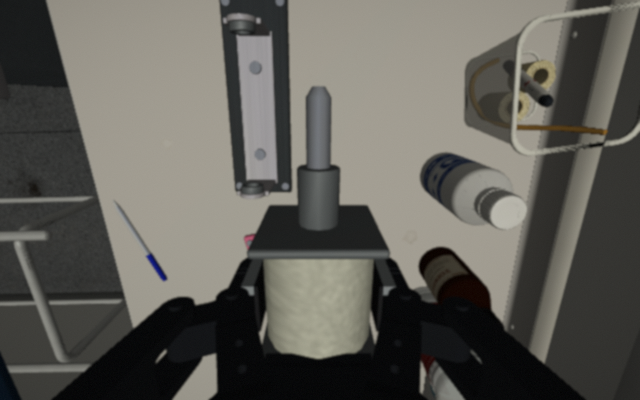

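```bash
python3 -m jog '[{"x":30,"y":0,"z":30,"ax":0,"ay":0,"az":0,"grip":35},{"x":40,"y":0,"z":50,"ax":0,"ay":0,"az":0,"grip":35},{"x":40,"y":0,"z":55,"ax":0,"ay":0,"az":0,"grip":35},{"x":40,"y":0,"z":55,"ax":0,"ay":0,"az":0,"grip":35},{"x":40,"y":0,"z":55,"ax":0,"ay":0,"az":0,"grip":35}]';python3 -c "
from h import *
go([556,-260,260],-1.7)
d=get_image('wrist');cv2.imwrite('pics/w7.png',d['color'][...,::-1])
d=get_image('wrist');crop(d,120,20,320,220,3,'w7b.png')
import pickle;pickle.dump(d,open('w7.pkl','wb'))"
```

```text
clock: 6.85
eef_pos: [597.8, -205.1, 261.9]
tool_rot: [-1.572, 0.001, -0.028]
force: [-0.8, -1.0, -2.5]
width: 48.8
t 6.85 eef [ 597.8 -205.1  261.9] rot [-90.1   0.1  -1.6] F [-0.8 -1.  -2.5] w 48.8
shift [-40.2   2.  -56. ] rv [ 0.0012  0.0015 -0.0012]
```

View pics/w7.png

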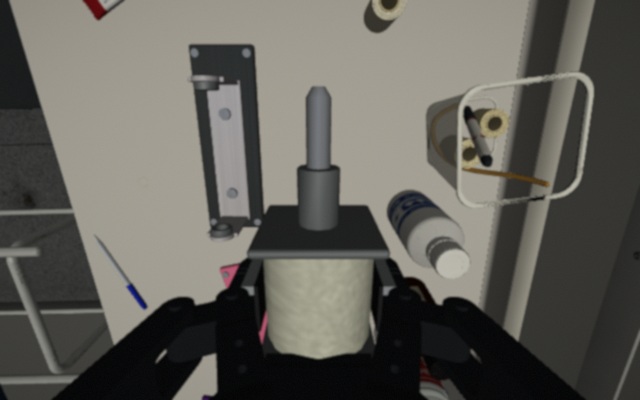

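View pics/w7b.png

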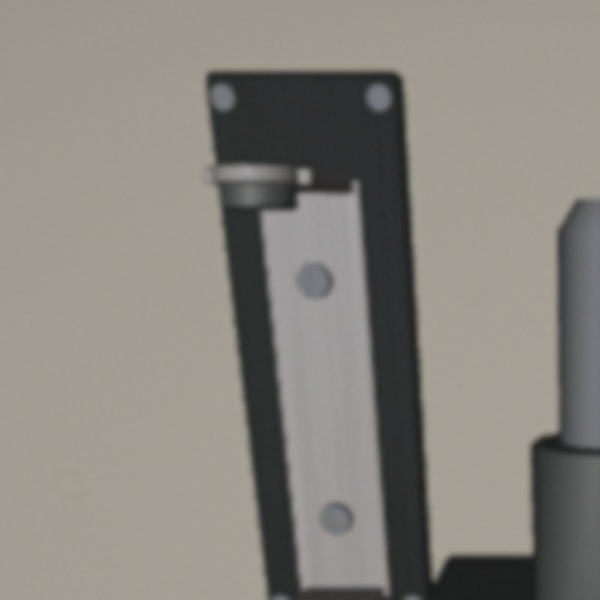

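```bash
python3 - <<'E'
from h import *
import pickle
d=pickle.load(open('w7.pkl','rb'))
crop(d,170,190,290,260,6,'w7c.png')
g=lambda a,b,z:at(d,a/3+120-.5,b/3+20-.5,z)
for p in((208,73),(402,73),(222,97),(379,97),(280,599),(413,599)):print(p,g(*p,10).round(1))
print("upr outer/inner top z84",g(255,163,84),g(255,178,84));print("cup mouth",g(262,207,80),g(228,200,70),g(297,205,70))
E
```

```text
(208, 73) [453.1 -57.   10. ]
(402, 73) [527.5 -59.3  10. ]
(222, 97) [457.1 -65.5  10. ]
(379, 97) [517.8 -67.3  10. ]
(280, 599) [ 450.2 -273.8   10. ]
(413, 599) [ 511.3 -275.7   10. ]
upr outer/inner top z84 [492.22966579 -96.21299988  84.        ] [ 491.56701937 -100.62905635   84.        ]
cup mouth [ 491.13593384 -109.15507821   80.        ] [ 476.51990768 -106.09531265   70.        ] [ 499.55772346 -108.37645523   70.        ]
```

View pics/w7c.png

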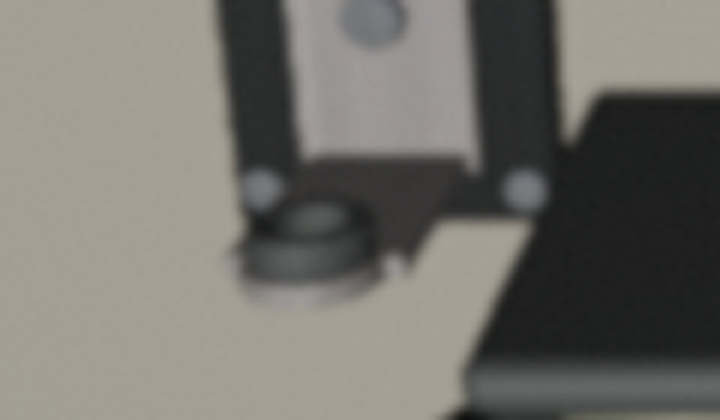

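```bash
python3 - <<'E'
from h import *
import pickle
d=pickle.load(open('w7.pkl','rb'))
g=lambda a,b,z:at(d,a/6+170-.5,b/6+190-.5,z)
S=[g(262,189,10),g(525,190,10)]
h=lambda a,b,z:at(d,a/3+120-.5,b/3+20-.5,z)
S+=[h(222,97,10),h(379,97,10)]
for q in S:print(q)
print(sum(S)/4)
print('near upright outer/inner',g(308,303,84),g(308,285,84),'rim top',g(320,195,70),g(320,235,82))
for p in((600,95),):pass
# model overlay
def draw(cx,cy,yaw,off,name,box,k):
    R=Ro.from_euler('z',yaw,degrees=True);T=lambda q:R.apply(q)+[cx,cy,0]
    P=[T([sx*38,sy*115,10]) for sx in(-1,1) for sy in(-1,1)]
    for s in(-1,1):
        for a in np.linspace(0,2*np.pi,16,endpoint=False):
            P.append(T([12.5*np.cos(a),off+s*75,70+12.5*np.sin(a)]))
        for a in np.linspace(0,np.pi,9):
            P.append(T([14*np.cos(a),off+s*83,70+14*np.sin(a)]))
    crop(d,*box,k,name,P)
draw(485.5,-172.5,-1.9,-11,'m1.png',(170,30,290,250),2.7)
E
```

```text
[ 450.30287183 -276.55568442   10.        ]
[ 510.78950859 -278.60914882   10.        ]
[457.14697205 -65.45341304  10.        ]
[517.80931332 -67.31353419  10.        ]
[ 484.01216645 -171.98294512   10.        ]
near upright outer/inner [ 484.71424484 -270.81752168   84.        ] [ 485.21002095 -267.08404091   84.        ] rim top [ 484.8724332  -254.45816788   70.        ] [ 488.09683269 -257.76543766   82.        ]
```

View pics/m1.png

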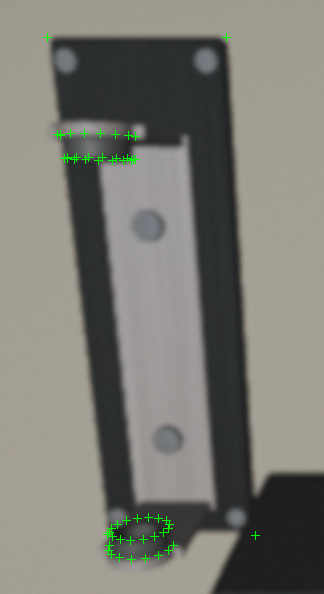

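```bash
python3 - <<'E'
from h import *
import pickle
d=pickle.load(open('w7.pkl','rb'))
def draw(cx,cy,yaw,off,name,box,k):
    R=Ro.from_euler('z',yaw,degrees=True);T=lambda q:R.apply(q)+[cx,cy,0]
    P=[T([sx*38,sy*115,10]) for sx in(-1,1) for sy in(-1,1)]
    for s in(-1,1):
        for a in np.linspace(0,2*np.pi,24,endpoint=False):
            P.append(T([12.5*np.cos(a),off+s*75,70+12.5*np.sin(a)]))
            P.append(T([7.5*np.cos(a),off+s*75,70+7.5*np.sin(a)]))
        for a in np.linspace(0,np.pi,15):
            P.append(T([18*np.cos(a),off+s*83,70+14*np.sin(a)]))
            P.append(T([18*np.cos(a),off+s*88,70+14*np.sin(a)]))
    crop(d,*box,k,name,P)
draw(485,-172.3,-1.9,-11,'m2.png',(180,40,270,100),8)
draw(485,-172.3,-1.9,-11,'m3.png',(190,200,280,250),8)
a=cv2.imread('pics/m2.png');b=cv2.imread('pics/m3.png')
crop(d,180,40,270,100,8,'x.png')
cv2.imwrite('pics/m23.png',cv2.resize(np.vstack([a,b]),None,fx=.68,fy=.68))
E
```

```text
(no output)
```

View pics/m23.png

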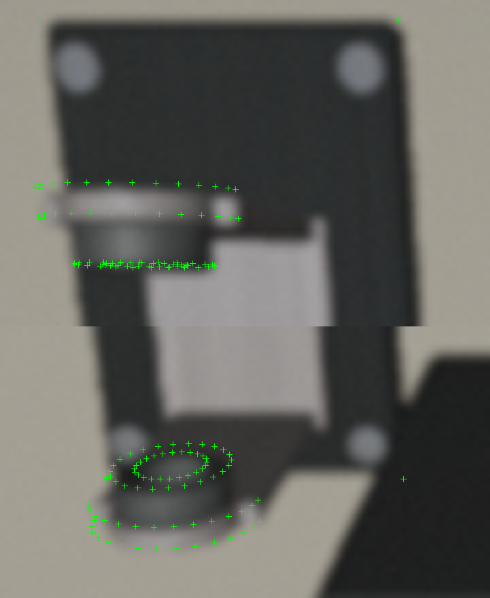

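```bash
cat >> h.py <<'E'
C=np.array([484.6,-183.3,70.]);E_=np.array([0.0332,0.99945,0]);N_=np.array([0.99945,-0.0332,0])
TT=np.array([0.3,-9.8,84.7])
def tipgo(s,h,tilt,c=0,lat=0,yaw=-1.9):
    tip=C+E_*s+N_*lat+[0,0,h]; R=Rt(yaw,tilt); go(tip-R.apply(TT-[0,0,c]),yaw,tilt)
def rep(c=0):
    s=read_state();R=Ro.from_euler('xyz',s["tool_rot"]);tip=s["eef_pos"]+R.apply(TT-[0,0,c]);d=tip-C
    print("t %.2f"%s["clock"],"tip s,lat,h",round(d@E_,1),round(d@N_,1),round(d[2],1),"rot",np.degrees(s["tool_rot"]).round(2),"F e,n,z",round(s["force"]@E_,1),round(s["force"]@N_,1),round(s["force"][2],1),"w",round(s["width"],1))
E
python3 -c "
from h import *
tipgo(50,60,-10)"
```

```text
t 6.95 eef [ 597.8 -205.9  262.1] rot [-90.1   0.   -1.7] F [ 0.5  0.3 -2.1] w 48.3
shift [-114.2  127.1  -15.7] rv [-0.1734  0.0034 -0.0004]
```

```bash
python3 -m jog '[{"x":-40,"y":10,"z":-10,"ax":-0.1,"ay":0.003,"az":0,"grip":35},{"x":-80,"y":20,"z":-16,"ax":-0.174,"ay":0.003,"az":0,"grip":35},{"x":-110,"y":50,"z":-16,"ax":-0.174,"ay":0.003,"az":0,"grip":35},{"x":-114,"y":90,"z":-16,"ax":-0.174,"ay":0.003,"az":0,"grip":35},{"x":-114,"y":125,"z":-16,"ax":-0.174,"ay":0.003,"az":0,"grip":35}]';python3 -m jog '[{"x":0,"y":0,"z":0,"ax":0,"ay":0,"az":0,"grip":35},{"x":0,"y":0,"z":0,"ax":0,"ay":0,"az":0,"grip":35},{"x":0,"y":0,"z":0,"ax":0,"ay":0,"az":0,"grip":35}]';python3 -c "
from h import *
rep()
tipgo(50,-1,-10)
d=get_image('wrist');cv2.imwrite('pics/w8.png',d['color'][...,::-1])
d=get_image('side');crop(d,290,170,410,270,5,'s8.png')"
```

```text
clock: 7.45
eef_pos: [482.4, -218.5, 136.8]
tool_rot: [-1.746, -0.001, -0.033]
force: [0.4, -0.2, -1.9]
width: 48.3
clock: 7.75
eef_pos: [485.7, -217.9, 138.9]
tool_rot: [-1.746, -0.004, -0.032]
force: [0.1, -0.5, -1.1]
width: 48.3
t 7.75 tip s,lat,h 50.5 2.5 63.8 rot [-100.02   -0.21   -1.81] F e,n,z -0.5 0.1 -1.1 w 48.3
t 7.75 eef [ 485.7 -217.9  138.9] rot [-100.    -0.2   -1.8] F [ 0.1 -0.5 -1.1] w 48.3
shift [-2.8 63.9 10.7] rv [0.0003 0.001  0.0039]
```

View pics/w8.png

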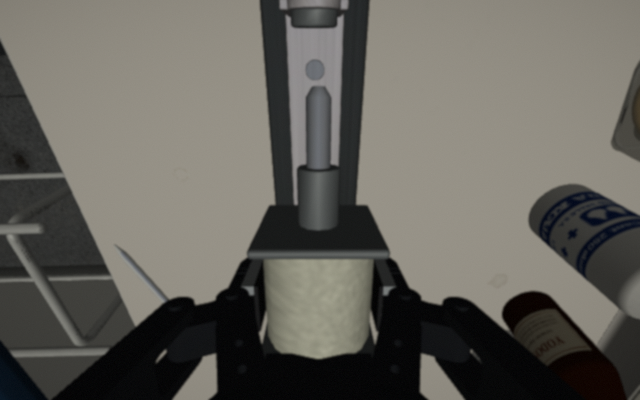

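View pics/s8.png

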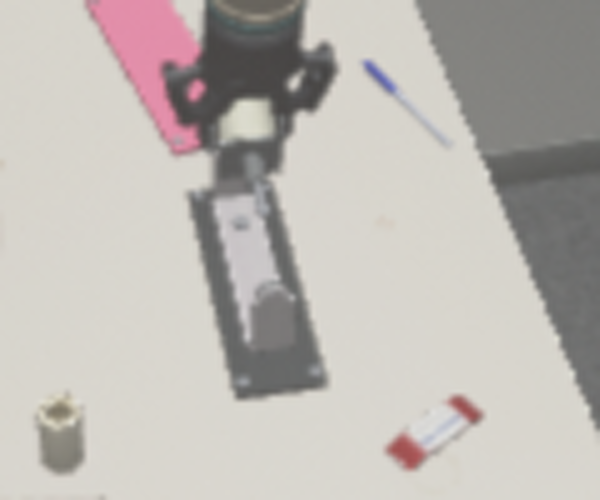

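```bash
python3 -m jog '[{"x":-2.5,"y":20,"z":3,"ax":0,"ay":0,"az":0,"grip":35},{"x":-2.5,"y":40,"z":6,"ax":0,"ay":0,"az":0,"grip":35},{"x":-2.5,"y":55,"z":9,"ax":0,"ay":0,"az":0,"grip":35},{"x":-2.5,"y":62,"z":10,"ax":0,"ay":0,"az":0,"grip":35},{"x":-2.5,"y":62,"z":10,"ax":0,"ay":0,"az":0,"grip":35}]';python3 -m jog '[{"x":0,"y":0,"z":0,"ax":0,"ay":0,"az":0,"grip":35},{"x":0,"y":0,"z":0,"ax":0,"ay":0,"az":0,"grip":35}]';python3 -c "
from h import *
rep()
tipgo(50,-1,-10)
d=get_image('wrist');cv2.imwrite('pics/w9.png',d['color'][...,::-1])
d=get_image('side');crop(d,300,180,400,260,6,'s9.png')"
```

```text
clock: 8.35
eef_pos: [481.9, -218.1, 74.4]
tool_rot: [-1.745, -0.0, -0.031]
force: [-0.4, 0.6, -2.3]
width: 48.5
clock: 8.55
eef_pos: [482.5, -218.3, 75.3]
tool_rot: [-1.745, -0.002, -0.031]
force: [-0.7, -0.7, -2.1]
width: 48.6
t 8.55 tip s,lat,h 50.1 -0.8 0.3 rot [-99.99  -0.13  -1.78] F e,n,z -0.7 -0.6 -2.1 w 48.6
t 8.55 eef [ 482.5 -218.3   75.3] rot [-100.    -0.1   -1.8] F [-0.7 -0.7 -2.1] w 48.6
shift [0.6 1.3 0.1] rv [-0.0001  0.0017  0.0025]
```

View pics/w9.png

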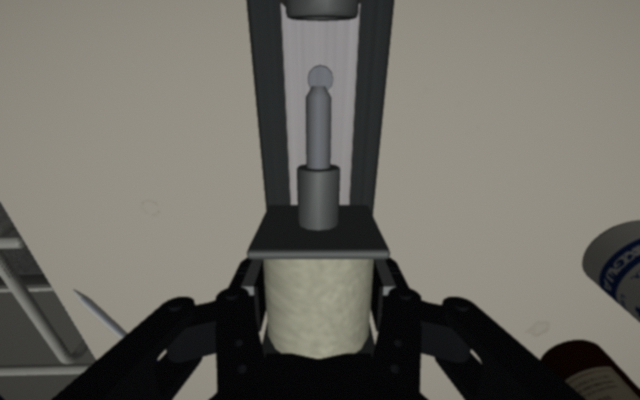

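View pics/s9.png

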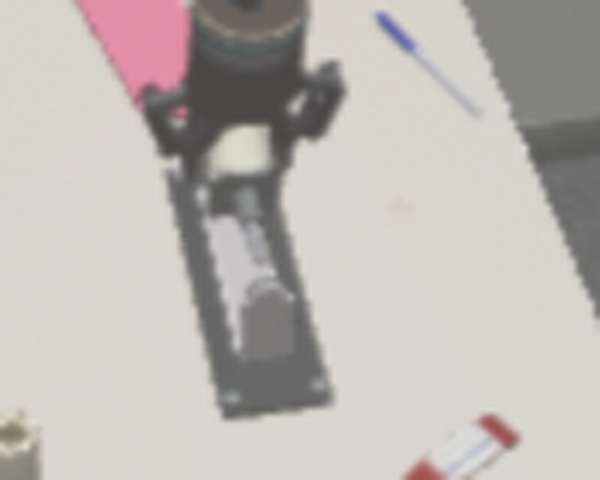

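```bash
python3 -m jog '[{"x":1,"y":0,"z":8,"ax":0,"ay":0,"az":0,"grip":35},{"x":1,"y":-1.5,"z":16,"ax":0,"ay":0,"az":0,"grip":35},{"x":1,"y":-2,"z":19,"ax":0,"ay":0,"az":0,"grip":35},{"x":1,"y":-2,"z":19,"ax":0,"ay":0,"az":0,"grip":35}]';python3 -c "
from h import *
rep()
tipgo(80,-1,-10)
d=get_image('wrist');crop(d,220,0,420,150,4,'w10.png')"
```

```text
clock: 9.05
eef_pos: [483.5, -197.8, 73.0]
tool_rot: [-1.744, -0.0, -0.029]
force: [0.9, -0.6, -2.9]
width: 48.3
t 9.05 tip s,lat,h 70.6 -0.6 -2.0 rot [-9.994e+01 -1.000e-02 -1.660e+00] F e,n,z -0.6 1.0 -2.9 w 48.3
t 9.05 eef [ 483.5 -197.8   73. ] rot [-99.9  -0.   -1.7] F [ 0.9 -0.6 -2.9] w 48.3
shift [ 0.3 -2.7  9.1] rv [-0.001   0.004   0.0009]
```

View pics/w10.png

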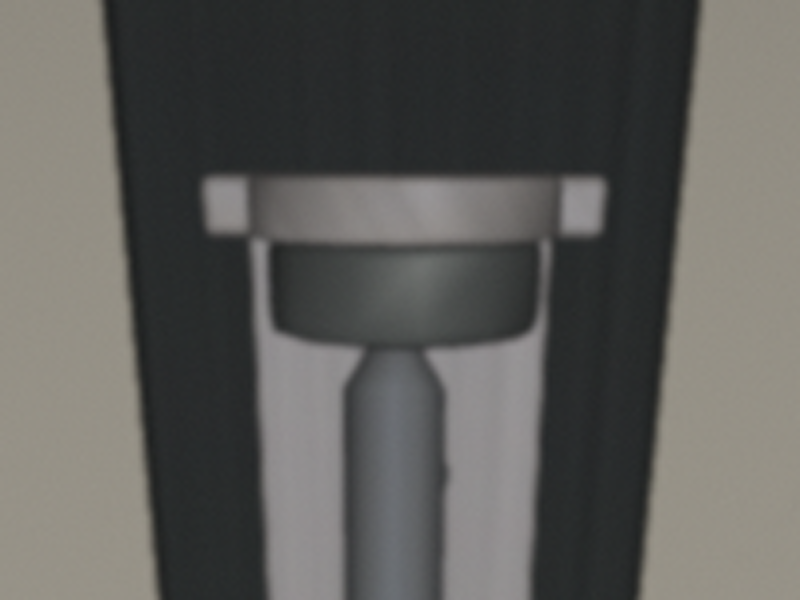

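```bash
python3 -m jog '[{"x":1,"y":-1.2,"z":1,"ax":0,"ay":0,"az":0,"grip":35},{"x":1,"y":-1.6,"z":3,"ax":0,"ay":0,"az":0,"grip":35},{"x":1,"y":-2,"z":5,"ax":0,"ay":0,"az":0,"grip":35},{"x":1,"y":-2,"z":5,"ax":0,"ay":0,"az":0,"grip":35}]';python3 -c "
from h import *
rep()
d=get_image('wrist');crop(d,220,0,420,150,4,'w11.png')
d=get_image('side');crop(d,300,180,400,260,6,'s11.png')"
```

```text
clock: 9.5
eef_pos: [484.5, -193.5, 74.1]
tool_rot: [-1.745, -0.0, -0.031]
force: [0.7, 0.4, -2.4]
width: 48.6
t 9.50 tip s,lat,h 74.9 0.3 -0.9 rot [-9.995e+01 -2.000e-02 -1.760e+00] F e,n,z 0.4 0.7 -2.4 w 48.6
```

View pics/w11.png

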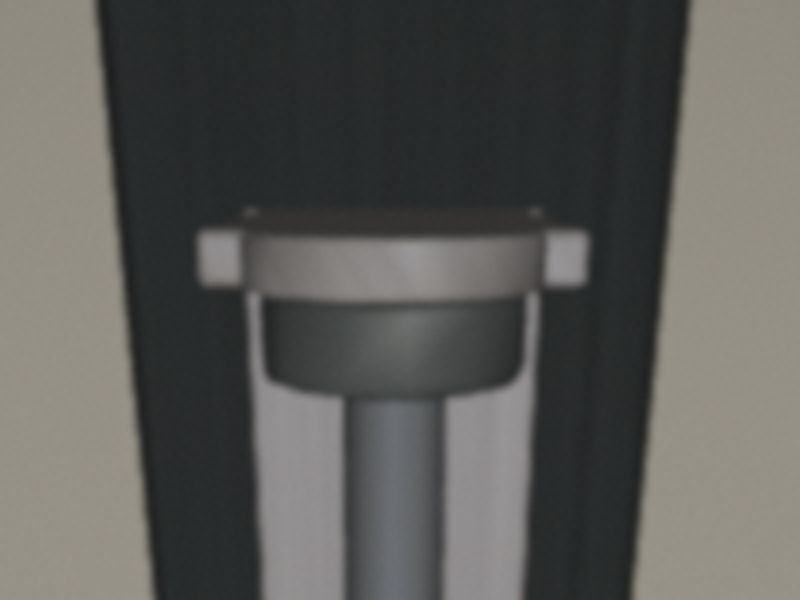

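View pics/s11.png

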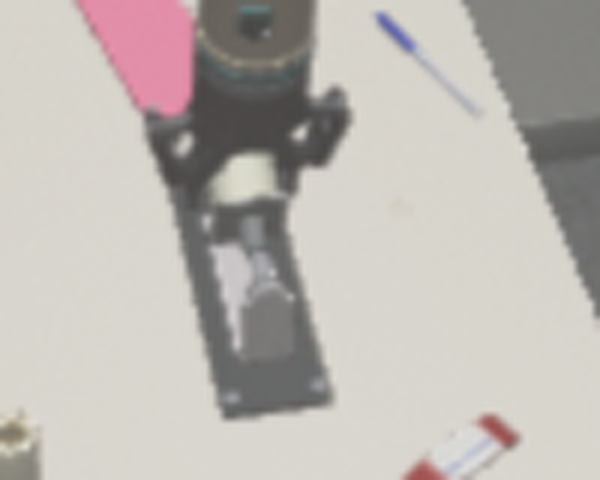

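```bash
python3 -m jog '[{"x":0,"y":-0.2,"z":1,"ax":0,"ay":0,"az":0,"grip":35},{"x":0,"y":-0.4,"z":2,"ax":0,"ay":0,"az":0,"grip":35},{"x":0,"y":-0.5,"z":3,"ax":0,"ay":0,"az":0,"grip":35},{"x":0,"y":-0.5,"z":3,"ax":0,"ay":0,"az":0,"grip":35}]';python3 -c "
from h import *
rep()"
python3 -m jog '[{"x":0,"y":-0.2,"z":1,"ax":0,"ay":0,"az":0,"grip":35},{"x":0,"y":-0.2,"z":1,"ax":0,"ay":0,"az":0,"grip":35},{"x":0,"y":-0.3,"z":2,"ax":0,"ay":0,"az":0,"grip":35},{"x":0,"y":-0.3,"z":2,"ax":0,"ay":0,"az":0,"grip":35}]';python3 -c "
from h import *
rep()"
```

```text
clock: 10.0
eef_pos: [484.6, -190.5, 74.1]
tool_rot: [-1.745, -0.0, -0.031]
force: [-0.5, -0.1, -1.8]
width: 48.5
t 10.00 tip s,lat,h 77.9 0.3 -0.9 rot [-9.996e+01 -2.000e-02 -1.760e+00] F e,n,z -0.1 -0.5 -1.8 w 48.5
clock: 10.4
eef_pos: [484.6, -188.8, 74.0]
tool_rot: [-1.745, -0.0, -0.031]
force: [-0.2, -0.6, -1.5]
width: 48.6
t 10.40 tip s,lat,h 79.7 0.3 -1.0 rot [-9.998e+01 -1.000e-02 -1.780e+00] F e,n,z -0.6 -0.2 -1.5 w 48.6
```

```bash
python3 -m jog '[{"x":0,"y":-0.2,"z":1,"ax":0,"ay":0,"az":0,"grip":35},{"x":0,"y":-0.2,"z":1,"ax":0,"ay":0,"az":0,"grip":35},{"x":0,"y":-0.3,"z":1.5,"ax":0,"ay":0,"az":0,"grip":35},{"x":0,"y":-0.3,"z":1.5,"ax":0,"ay":0,"az":0,"grip":35}]';python3 -c "
from h import *
rep()"
python3 -m jog '[{"x":0,"y":-0.2,"z":1,"ax":0,"ay":0,"az":0,"grip":35},{"x":0,"y":-0.2,"z":1,"ax":0,"ay":0,"az":0,"grip":35},{"x":0,"y":-0.2,"z":1,"ax":0,"ay":0,"az":0,"grip":35}]';python3 -c "
from h import *
rep()"
```

```text
clock: 10.8
eef_pos: [484.6, -188.0, 74.2]
tool_rot: [-1.746, -0.0, -0.032]
force: [-0.2, -4.1, -0.6]
width: 48.5
t 10.80 tip s,lat,h 80.5 0.3 -0.9 rot [-1.0002e+02 -1.0000e-02 -1.8200e+00] F e,n,z -4.1 -0.1 -0.6 w 48.5
clock: 11.1
eef_pos: [484.6, -186.7, 74.2]
tool_rot: [-1.745, -0.0, -0.031]
force: [0.1, -5.0, -2.1]
width: 48.7
t 11.10 tip s,lat,h 81.7 0.3 -0.9 rot [-1.0e+02 -1.0e-02 -1.8e+00] F e,n,z -5.0 0.3 -2.1 w 48.7
```

```bash
python3 -m jog '[{"x":0,"y":0,"z":1,"ax":0,"ay":0,"az":0,"grip":35},{"x":0,"y":0,"z":2,"ax":0,"ay":0,"az":0,"grip":35},{"x":0,"y":0,"z":3,"ax":0,"ay":0,"az":0,"grip":35},{"x":0,"y":0,"z":4,"ax":0,"ay":0,"az":0,"grip":35},{"x":0,"y":0,"z":4,"ax":0,"ay":0,"az":0,"grip":35}]';python3 -c "
from h import *
rep()"
python3 -m jog '[{"x":0,"y":0,"z":1,"ax":0,"ay":0,"az":0,"grip":35},{"x":0,"y":0,"z":2,"ax":0,"ay":0,"az":0,"grip":35},{"x":0,"y":0,"z":3,"ax":0,"ay":0,"az":0,"grip":35},{"x":0,"y":0,"z":4,"ax":0,"ay":0,"az":0,"grip":35},{"x":0,"y":0,"z":4,"ax":0,"ay":0,"az":0,"grip":35}]';python3 -c "
from h import *
rep()
d=get_image('wrist');cv2.imwrite('pics/w12.png',d['color'][...,::-1])"
```

```text
clock: 11.6
eef_pos: [484.6, -183.7, 73.6]
tool_rot: [-1.747, -0.0, -0.032]
force: [0.4, -7.3, -1.4]
width: 48.8
t 11.60 tip s,lat,h 84.8 0.3 -1.5 rot [-100.07   -0.     -1.85] F e,n,z -7.3 0.7 -1.4 w 48.8
clock: 12.1
eef_pos: [484.6, -181.0, 73.2]
tool_rot: [-1.748, 0.0, -0.033]
force: [0.9, -9.9, -0.9]
width: 48.5
t 12.10 tip s,lat,h 87.4 0.3 -2.1 rot [-100.16    0.     -1.91] F e,n,z -9.9 1.3 -0.9 w 48.5
```

View pics/w12.png

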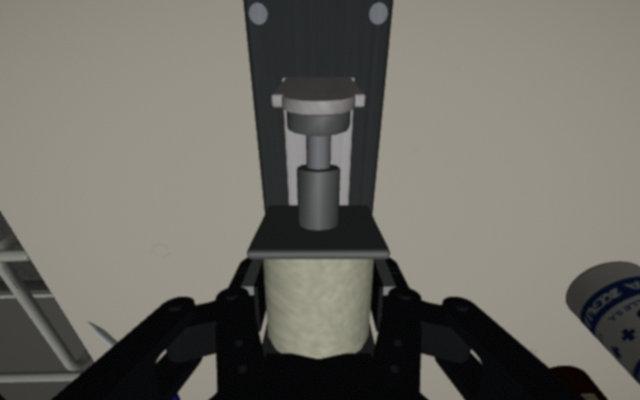

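```bash
python3 -m jog '[{"x":0,"y":0,"z":1,"ax":0,"ay":0,"az":0,"grip":35},{"x":0,"y":0,"z":2,"ax":0,"ay":0,"az":0,"grip":35},{"x":0,"y":0,"z":3,"ax":0,"ay":0,"az":0,"grip":35},{"x":0,"y":0,"z":4,"ax":0,"ay":0,"az":0,"grip":35},{"x":0,"y":0,"z":4,"ax":0,"ay":0,"az":0,"grip":35}]';python3 -c "
from h import *
rep()"
python3 -m jog '[{"x":0,"y":0,"z":1,"ax":0,"ay":0,"az":0,"grip":35},{"x":0,"y":0,"z":2,"ax":0,"ay":0,"az":0,"grip":35},{"x":0,"y":0,"z":2,"ax":0,"ay":0,"az":0,"grip":35},{"x":0,"y":0,"z":2,"ax":0,"ay":0,"az":0,"grip":35}]';python3 -c "
from h import *
rep()"
```

```text
clock: 12.65
eef_pos: [484.6, -178.3, 72.8]
tool_rot: [-1.75, 0.0, -0.034]
force: [1.0, -11.4, -0.4]
width: 48.2
t 12.65 tip s,lat,h 90.1 0.3 -2.7 rot [-1.0024e+02  1.0000e-02 -1.9800e+00] F e,n,z -11.4 1.3 -0.4 w 48.2
clock: 13.05
eef_pos: [484.6, -177.0, 72.5]
tool_rot: [-1.75, 0.0, -0.035]
force: [0.3, -14.1, 0.1]
width: 48.8
t 13.05 tip s,lat,h 91.4 0.3 -2.9 rot [-1.0029e+02  1.0000e-02 -2.0200e+00] F e,n,z -14.1 0.8 0.1 w 48.8
```

```bash
python3 -m jog '[{"x":0,"y":0,"z":1,"ax":0,"ay":0,"az":0,"grip":35},{"x":0,"y":0,"z":2,"ax":0,"ay":0,"az":0,"grip":35},{"x":0,"y":0,"z":3,"ax":0,"ay":0,"az":0,"grip":35},{"x":0,"y":0,"z":3,"ax":0,"ay":0,"az":0,"grip":35},{"x":0,"y":0,"z":3,"ax":0,"ay":0,"az":0,"grip":35}]';python3 -c "
from h import *
rep()
d=get_image('wrist');crop(d,220,50,420,250,3,'w13.png');rep()"
```

```text
clock: 13.55
eef_pos: [484.6, -175.0, 72.2]
tool_rot: [-1.751, 0.0, -0.036]
force: [0.8, -16.9, 0.4]
width: 48.6
t 13.55 tip s,lat,h 93.4 0.3 -3.4 rot [-1.0035e+02  2.0000e-02 -2.0700e+00] F e,n,z -16.9 1.3 0.4 w 48.6
t 13.60 tip s,lat,h 93.4 0.3 -3.4 rot [-1.0035e+02  2.0000e-02 -2.0700e+00] F e,n,z -16.0 1.0 -0.2 w 48.6
```

View pics/w13.png

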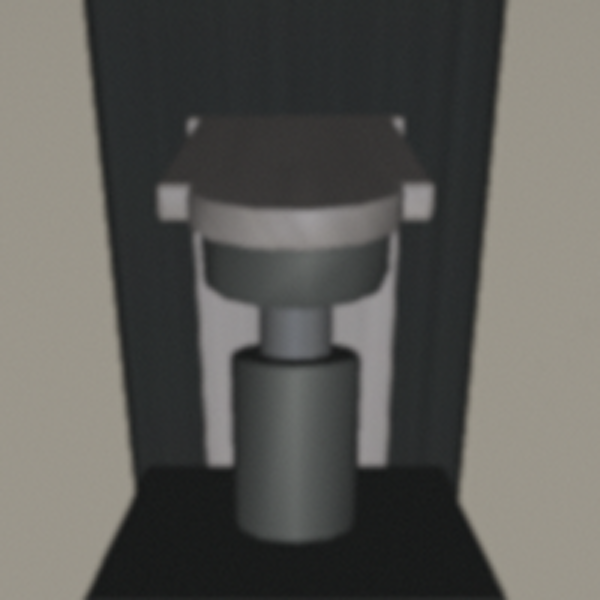

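```bash
python3 -m jog '[{"x":0,"y":0,"z":0.5,"ax":0,"ay":0,"az":0,"grip":35},{"x":0,"y":1.6,"z":0.8,"ax":0.0225,"ay":0,"az":0,"grip":35},{"x":0,"y":3.2,"z":1.0,"ax":0.045,"ay":0,"az":0,"grip":35},{"x":0,"y":4.7,"z":1.3,"ax":0.0675,"ay":0,"az":0,"grip":35},{"x":0,"y":6.3,"z":1.6,"ax":0.09,"ay":0,"az":0,"grip":35}]';python3 -c "
from h import *
rep(13.9)
d=get_image('wrist');crop(d,220,50,420,250,3,'w14.png');d=get_image('side');crop(d,300,180,400,260,6,'s14.png')
d=get_image('top');crop(d,250,170,350,245,6,'t14.png');rep(13.9)"
```

```text
clock: 14.1
eef_pos: [484.7, -174.7, 65.4]
tool_rot: [-1.661, 0.0, -0.036]
force: [-0.5, -16.0, 0.8]
width: 48.7
t 14.10 tip s,lat,h 80.0 0.3 -1.2 rot [-9.515e+01  1.000e-02 -2.050e+00] F e,n,z -16.0 0.0 0.8 w 48.7
t 14.25 tip s,lat,h 79.5 0.2 -1.3 rot [-9.517e+01  1.000e-02 -2.130e+00] F e,n,z -15.5 -0.1 -0.8 w 48.7
```

View pics/w14.png

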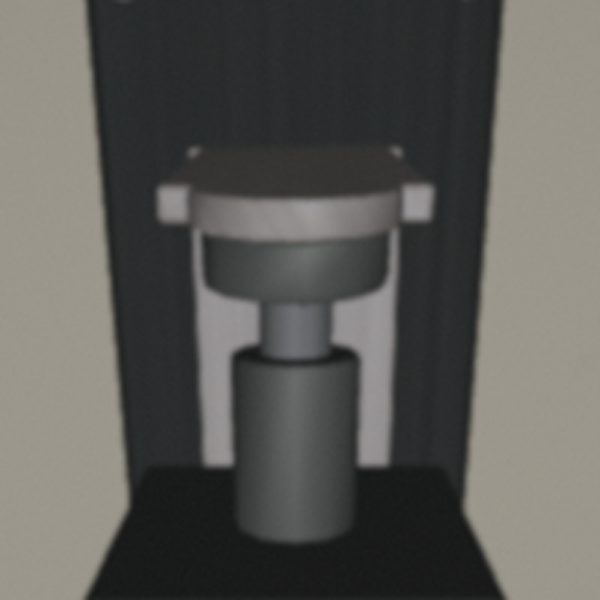

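View pics/s14.png

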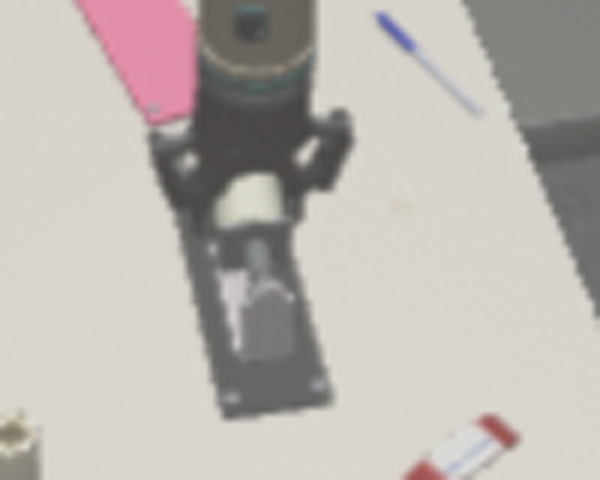

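View pics/t14.png

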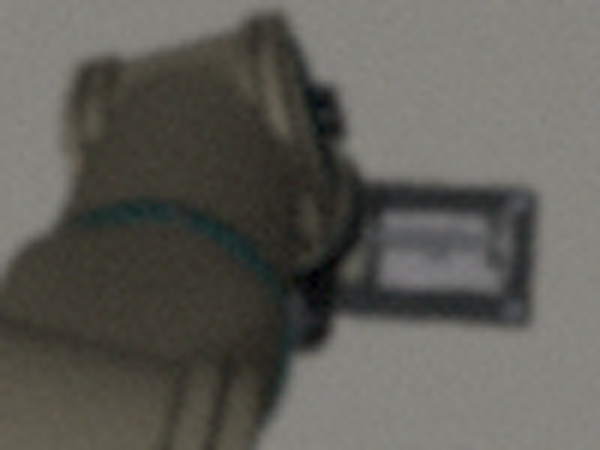

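```bash
python3 -m jog '[{"x":0,"y":0,"z":0.6,"ax":0,"ay":0,"az":0,"grip":35},{"x":0,"y":0,"z":1.2,"ax":0,"ay":0,"az":0,"grip":35},{"x":0,"y":0,"z":1.2,"ax":0,"ay":0,"az":0,"grip":35},{"x":0,"y":0,"z":1.2,"ax":0,"ay":0,"az":0,"grip":35}]';python3 -c "
from h import *
rep(13.9)
d=get_image('top');crop(d,300,195,345,228,16,'t15.png');rep(13.9)"
```

```text
clock: 14.65
eef_pos: [484.6, -173.9, 65.3]
tool_rot: [-1.662, 0.0, -0.036]
force: [0.4, -17.2, -0.5]
width: 48.6
t 14.65 tip s,lat,h 80.8 0.2 -1.4 rot [-9.522e+01  2.000e-02 -2.070e+00] F e,n,z -17.1 1.0 -0.5 w 48.6
t 14.70 tip s,lat,h 80.8 0.3 -1.4 rot [-9.522e+01  1.000e-02 -2.070e+00] F e,n,z -17.6 0.8 0.2 w 48.7
```

View pics/t15.png

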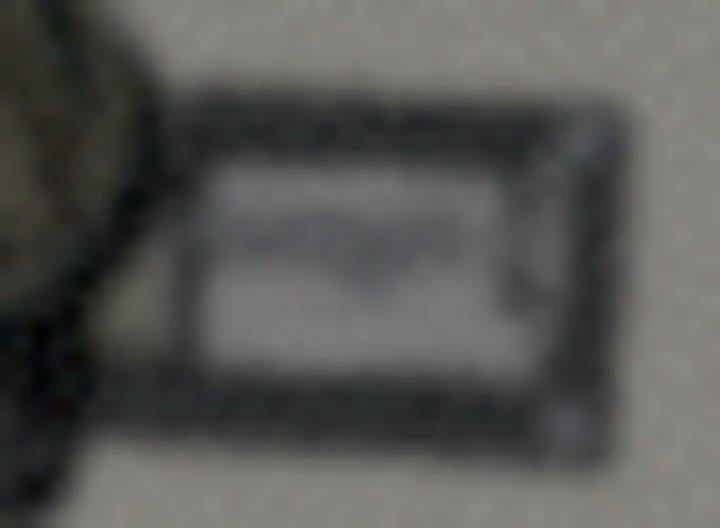

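```bash
python3 - <<'E'
from h import *
s=read_state();R=Ro.from_euler('xyz',s["tool_rot"])
d=get_image('top')
f=s["eef_pos"]+R.apply([0.3,-9.8,-85.3]);q=f-C;print("fixed s,lat,h",q@E_,q@N_,q[2])
f0=s["eef_pos"]+R.apply([0.3,-9.8,-60])
cup=C-E_*78
P=[f,f0]+[cup+N_*a for a in(-12.5,0,12.5)]
for p in P:print([round((v-o)*16) for v,o in zip(np.array(proj(d,p))+.5,(300,195))])
crop(d,300,195,345,228,16,'t16.png',P)
E
```

```text
fixed s,lat,h -74.65110094330758 -0.19064679566537385 12.849929378740228
[478, 248]
[349, 241]
[491, 318]
[495, 255]
[498, 191]
```

View pics/t16.png

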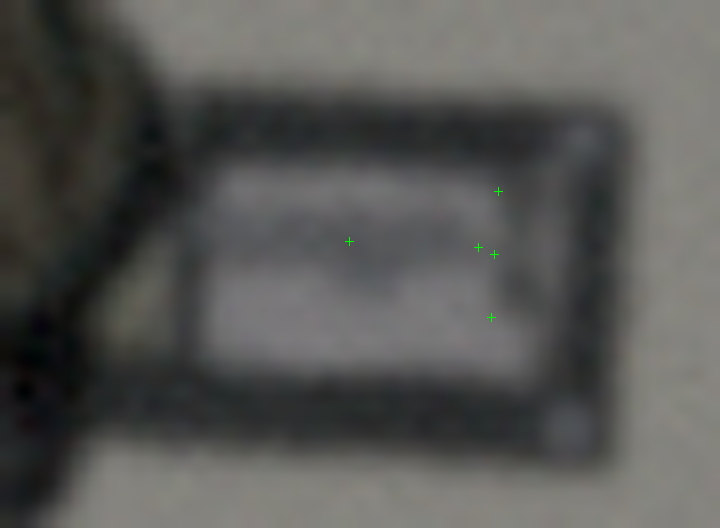

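```bash
python3 -m jog '[{"x":0,"y":1.6,"z":0.4,"ax":0.023,"ay":0,"az":0,"grip":35},{"x":0,"y":3.2,"z":0.8,"ax":0.046,"ay":0,"az":0,"grip":35}]';python3 -c "
from h import *
rep(14.5)"
python3 -m jog '[{"x":0,"y":1.6,"z":0.3,"ax":0.022,"ay":0,"az":0,"grip":35},{"x":0,"y":3.1,"z":0.6,"ax":0.044,"ay":0,"az":0,"grip":35},{"x":0,"y":3.1,"z":0.6,"ax":0.044,"ay":0,"az":0,"grip":35}]';python3 -c "
from h import *
rep(14.5)
s=read_state();R=Ro.from_euler('xyz',s['tool_rot'])
f=s['eef_pos']+R.apply([0.3,-9.8,-85.3]);q=f-C;print('fixed s,lat,h',q@E_,q@N_,q[2])
d=get_image('wrist');crop(d,220,50,420,250,3,'w17.png')
d=get_image('top');crop(d,300,195,345,228,16,'t17.png')
d=get_image('side');crop(d,300,180,400,260,6,'s17.png')"
```

```text
clock: 14.95
eef_pos: [484.8, -173.3, 61.9]
tool_rot: [-1.616, 0.0, -0.035]
force: [-0.2, -17.0, -1.1]
width: 48.4
t 14.95 tip s,lat,h 80.6 0.3 -1.4 rot [-9.256e+01  1.000e-02 -2.020e+00] F e,n,z -17.0 0.3 -1.1 w 48.4
clock: 15.25
eef_pos: [484.6, -173.9, 58.4]
tool_rot: [-1.571, 0.0, -0.038]
force: [-0.5, -16.8, -0.4]
width: 48.4
t 15.25 tip s,lat,h 79.6 0.3 -1.9 rot [-90.03   0.    -2.16] F e,n,z -16.8 0.0 -0.4 w 48.4
fixed s,lat,h -75.872582733644 -0.36871398491671237 -1.7931987234153013
```

View pics/t17.png

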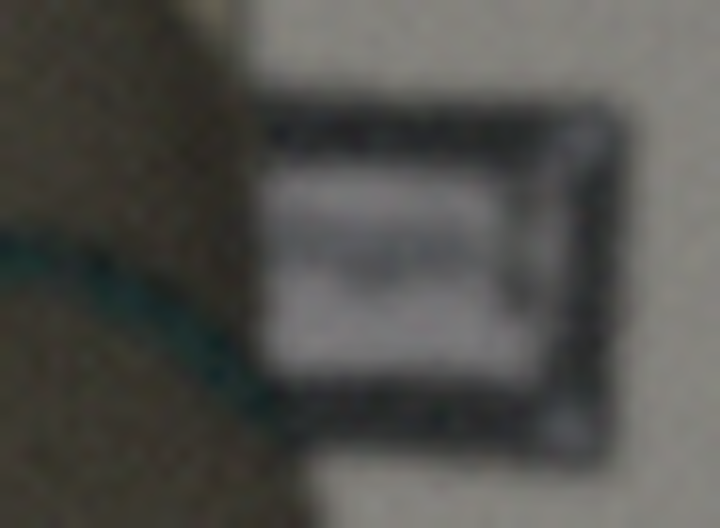

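View pics/w17.png

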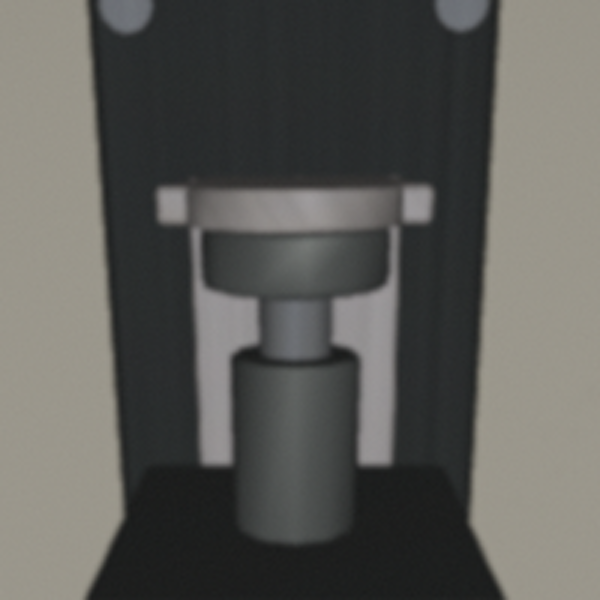

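```bash
python3 -m jog '[{"x":0,"y":0,"z":-1,"ax":0,"ay":0,"az":0,"grip":35},{"x":0,"y":0,"z":-2,"ax":0,"ay":0,"az":0,"grip":35},{"x":0,"y":0,"z":-3,"ax":0,"ay":0,"az":0,"grip":35},{"x":0,"y":0,"z":-4,"ax":0,"ay":0,"az":0,"grip":35},{"x":0,"y":0,"z":-4,"ax":0,"ay":0,"az":0,"grip":35}]';python3 -c "
from h import *
rep()
d=get_image('top');crop(d,300,195,345,228,16,'t18.png')"

```

```text
clock: 15.9
eef_pos: [484.7, -176.1, 58.5]
tool_rot: [-1.571, -0.0, -0.035]
force: [-0.7, -14.8, -0.6]
width: 48.5
t 15.90 tip s,lat,h 91.9 0.4 -1.7 rot [-90.    -0.    -2.02] F e,n,z -14.8 -0.3 -0.6 w 48.5
```

View pics/t18.png

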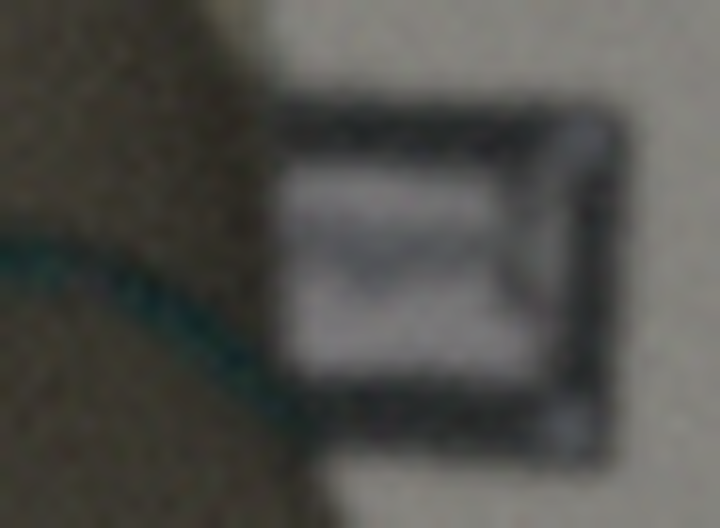

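```bash
python3 -m jog '[{"x":0,"y":0,"z":-1,"ax":0,"ay":0,"az":0,"grip":35},{"x":0,"y":0,"z":-2,"ax":0,"ay":0,"az":0,"grip":35},{"x":0,"y":0,"z":-3,"ax":0,"ay":0,"az":0,"grip":35},{"x":0,"y":0,"z":-3,"ax":0,"ay":0,"az":0,"grip":35}]';python3 -c "
from h import *
rep()"

```

```text
clock: 16.35
eef_pos: [484.7, -178.1, 58.4]
tool_rot: [-1.57, -0.0, -0.034]
force: [0.0, -12.2, -0.9]
width: 48.5
t 16.35 tip s,lat,h 89.9 0.3 -1.7 rot [-8.994e+01 -1.000e-02 -1.970e+00] F e,n,z -12.2 0.4 -0.9 w 48.5
```

```bash
python3 -m jog '[{"x":0,"y":0,"z":-1,"ax":0,"ay":0,"az":0,"grip":35},{"x":0,"y":0,"z":-2,"ax":0,"ay":0,"az":0,"grip":35},{"x":0,"y":0,"z":-3,"ax":0,"ay":0,"az":0,"grip":35},{"x":0,"y":0,"z":-3,"ax":0,"ay":0,"az":0,"grip":35}]';python3 -c "
from h import *
rep()"
python3 -m jog '[{"x":0,"y":0,"z":-1,"ax":0,"ay":0,"az":0,"grip":35},{"x":0,"y":0,"z":-2,"ax":0,"ay":0,"az":0,"grip":35},{"x":0,"y":0,"z":-2,"ax":0,"ay":0,"az":0,"grip":35},{"x":0,"y":0,"z":-2,"ax":0,"ay":0,"az":0,"grip":35}]';python3 -c "
from h import *
rep()"

```

```text
clock: 16.75
eef_pos: [484.8, -180.2, 58.4]
tool_rot: [-1.569, -0.0, -0.034]
force: [-0.2, -11.7, -1.3]
width: 48.8
t 16.75 tip s,lat,h 87.8 0.4 -1.6 rot [-8.988e+01 -2.000e-02 -1.920e+00] F e,n,z -11.7 0.2 -1.3 w 48.8
clock: 17.15
eef_pos: [484.7, -181.5, 58.3]
tool_rot: [-1.568, -0.0, -0.033]
force: [-0.5, -9.6, -1.0]
width: 48.5
t 17.15 tip s,lat,h 86.5 0.3 -1.6 rot [-8.983e+01 -2.000e-02 -1.890e+00] F e,n,z -9.6 -0.1 -1.0 w 48.5
```

```bash
python3 -m jog '[{"x":0,"y":0,"z":-1,"ax":0,"ay":0,"az":0,"grip":35},{"x":0,"y":0,"z":-2,"ax":0,"ay":0,"az":0,"grip":35},{"x":0,"y":0,"z":-2.5,"ax":0,"ay":0,"az":0,"grip":35},{"x":0,"y":0,"z":-2.5,"ax":0,"ay":0,"az":0,"grip":35}]';python3 -c "
from h import *
rep()"
python3 -m jog '[{"x":0,"y":0,"z":-0.5,"ax":0,"ay":0,"az":0,"grip":35},{"x":0,"y":0,"z":-1,"ax":0,"ay":0,"az":0,"grip":35},{"x":0,"y":0,"z":-1.5,"ax":0,"ay":0,"az":0,"grip":35},{"x":0,"y":0,"z":-1.5,"ax":0,"ay":0,"az":0,"grip":35}]';python3 -c "
from h import *
rep()"

```

```text
clock: 17.55
eef_pos: [484.7, -183.2, 58.3]
tool_rot: [-1.567, -0.0, -0.032]
force: [-2.1, -7.6, -0.6]
width: 48.6
t 17.55 tip s,lat,h 84.8 0.4 -1.6 rot [-8.978e+01 -2.000e-02 -1.850e+00] F e,n,z -7.7 -1.8 -0.6 w 48.6
clock: 17.95
eef_pos: [484.8, -184.0, 58.3]
tool_rot: [-1.566, -0.0, -0.032]
force: [-0.9, -6.6, -0.4]
width: 48.4
t 17.95 tip s,lat,h 84.0 0.4 -1.5 rot [-8.974e+01 -2.000e-02 -1.820e+00] F e,n,z -6.6 -0.7 -0.4 w 48.4
```

```bash
python3 -m jog '[{"x":0,"y":0,"z":-0.5,"ax":0,"ay":0,"az":0,"grip":35},{"x":0,"y":0,"z":-1,"ax":0,"ay":0,"az":0,"grip":35},{"x":0,"y":0,"z":-1,"ax":0,"ay":0,"az":0,"grip":35}]';python3 -c "
from h import *
rep()"
python3 -m jog '[{"x":0,"y":0,"z":-0.5,"ax":0,"ay":0,"az":0,"grip":35},{"x":0,"y":0,"z":-1,"ax":0,"ay":0,"az":0,"grip":35},{"x":0,"y":0,"z":-1,"ax":0,"ay":0,"az":0,"grip":35}]';python3 -c "
from h import *
rep()"

```

```text
clock: 18.25
eef_pos: [484.7, -184.0, 58.2]
tool_rot: [-1.565, -0.0, -0.031]
force: [-2.0, -4.8, 1.4]
width: 48.7
t 18.25 tip s,lat,h 83.9 0.3 -1.5 rot [-8.968e+01 -2.000e-02 -1.790e+00] F e,n,z -4.9 -1.8 1.4 w 48.7
clock: 18.55
eef_pos: [484.8, -184.1, 58.2]
tool_rot: [-1.564, -0.0, -0.031]
force: [-1.6, -1.7, 2.6]
width: 48.3
t 18.55 tip s,lat,h 83.8 0.3 -1.4 rot [-8.962e+01 -2.000e-02 -1.760e+00] F e,n,z -1.8 -1.5 2.6 w 48.3
```

```bash
python3 -m jog '[{"x":0,"y":0,"z":-0.3,"ax":0,"ay":0,"az":0,"grip":35},{"x":0,"y":0,"z":-0.5,"ax":-0.004,"ay":0,"az":0,"grip":35},{"x":0,"y":0,"z":-0.5,"ax":-0.007,"ay":0,"az":0,"grip":35},{"x":0,"y":0,"z":-0.5,"ax":-0.007,"ay":0,"az":0,"grip":35}]';python3 -c "
from h import *
rep()
d=get_image('wrist');crop(d,220,50,420,250,3,'w19.png')
d=get_image('top');crop(d,300,195,345,228,16,'t19.png');rep()"

```

```text
clock: 18.95
eef_pos: [484.8, -184.3, 58.1]
tool_rot: [-1.571, -0.0, -0.03]
force: [-0.9, 2.1, 4.6]
width: 48.6
t 18.95 tip s,lat,h 83.7 0.2 -2.1 rot [-9.002e+01 -1.000e-02 -1.730e+00] F e,n,z 2.0 -1.0 4.6 w 48.6
t 19.05 tip s,lat,h 83.6 0.2 -2.1 rot [-9.001e+01 -1.000e-02 -1.740e+00] F e,n,z 1.6 -1.8 5.8 w 48.3
```

View pics/w19.png

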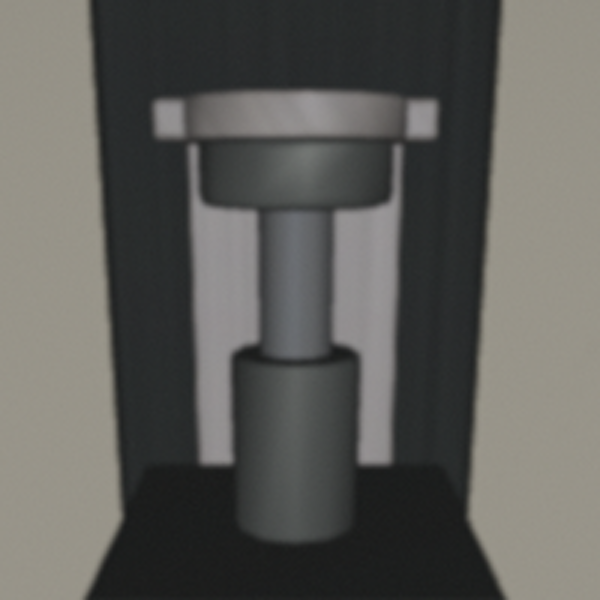

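View pics/t19.png

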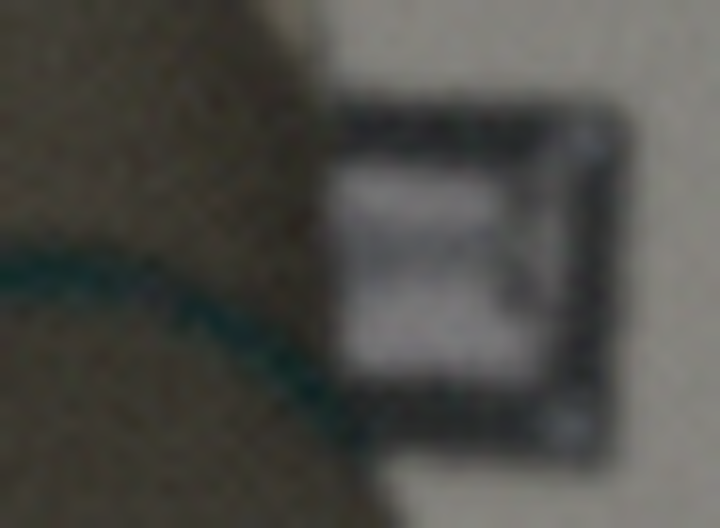

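```bash
python3 -m jog '[{"x":0.2,"y":-0.5,"z":0.4,"ax":0,"ay":0,"az":0,"grip":35},{"x":0.2,"y":-0.7,"z":0.4,"ax":0,"ay":0,"az":0,"grip":35},{"x":0.2,"y":-0.7,"z":0.4,"ax":0,"ay":0,"az":0,"grip":35}]';python3 -c "
from h import *
rep();rep()"

```

```text
clock: 19.35
eef_pos: [484.7, -184.3, 58.3]
tool_rot: [-1.571, 0.0, -0.031]
force: [0.6, 2.4, -2.5]
width: 48.7
t 19.35 tip s,lat,h 83.7 0.2 -1.9 rot [-9.001e+01  2.000e-02 -1.760e+00] F e,n,z 2.4 0.6 -2.5 w 48.7
t 19.35 tip s,lat,h 83.7 0.2 -1.9 rot [-9.001e+01  2.000e-02 -1.760e+00] F e,n,z 2.4 0.6 -2.5 w 48.7
```

```bash
python3 -m jog '[{"x":0,"y":0.2,"z":0.6,"ax":0,"ay":0,"az":0,"grip":35},{"x":0,"y":0.2,"z":0.6,"ax":0,"ay":0,"az":0,"grip":45},{"x":0,"y":0.2,"z":0.6,"ax":0,"ay":0,"az":0,"grip":50},{"x":0,"y":0.2,"z":0.6,"ax":0,"ay":0,"az":0,"grip":53}]';python3 -c "
from h import *
rep();d=get_image('wrist');cv2.imwrite('pics/w20.png',d['color'][...,::-1])"

```

```text
clock: 19.75
eef_pos: [485.8, -184.8, 58.9]
tool_rot: [-1.572, -0.002, -0.031]
force: [0.4, -0.2, -0.5]
width: 52.8
t 19.75 tip s,lat,h 83.3 1.3 -1.4 rot [-90.1   -0.12  -1.77] F e,n,z -0.2 0.4 -0.5 w 52.8
```

View pics/w20.png

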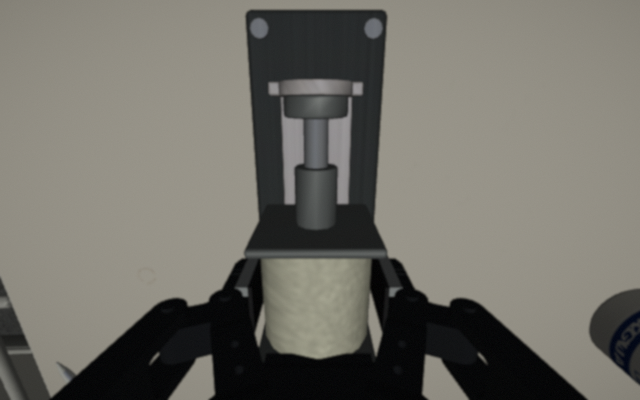

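```bash
python3 -m jog '[{"x":-1,"y":0,"z":0,"ax":0,"ay":0,"az":0,"grip":60},{"x":-1,"y":0,"z":0,"ax":0,"ay":0,"az":0,"grip":70},{"x":-1,"y":0,"z":0,"ax":0,"ay":0,"az":0,"grip":80},{"x":-1,"y":0,"z":0,"ax":0,"ay":0,"az":0,"grip":80}]' && python3 -m jog '[{"x":-1,"y":-20,"z":0,"ax":0,"ay":0,"az":0,"grip":80},{"x":-1,"y":-50,"z":0,"ax":0,"ay":0,"az":0,"grip":80},{"x":-1,"y":-90,"z":0,"ax":0,"ay":0,"az":0,"grip":80},{"x":-1,"y":-130,"z":0,"ax":0,"ay":0,"az":0,"grip":80},{"x":-1,"y":-160,"z":0,"ax":0,"ay":0,"az":0,"grip":80}]'
python3 -m jog '[{"x":0,"y":-20,"z":-60,"ax":0,"ay":0,"az":0,"grip":80},{"x":0,"y":-20,"z":-60,"ax":0,"ay":0,"az":0,"grip":80},{"x":0,"y":-20,"z":-60,"ax":0,"ay":0,"az":0,"grip":80}]'
python3 -c "
from h import *
rep();d=get_image('wrist');cv2.imwrite('pics/w21.png',d['color'][...,::-1])
d=get_image('side');crop(d,300,170,400,290,5,'s21.png')"

```

```text
clock: 20.2
eef_pos: [484.1, -184.3, 58.7]
tool_rot: [-1.572, -0.001, -0.031]
force: [-0.4, 0.2, -0.2]
width: 79.9
clock: 20.7
eef_pos: [483.4, -184.1, 221.0]
tool_rot: [-1.572, -0.002, -0.031]
force: [0.4, -1.1, -0.5]
width: 79.7
clock: 21.0
eef_pos: [480.6, -247.1, 239.1]
tool_rot: [-1.574, -0.001, -0.036]
force: [-0.5, 0.3, -0.5]
width: 80.3
t 21.00 tip s,lat,h 20.8 -1.3 178.6 rot [-9.017e+01 -7.000e-02 -2.080e+00] F e,n,z 0.3 -0.5 -0.5 w 80.3
```

View pics/w21.png

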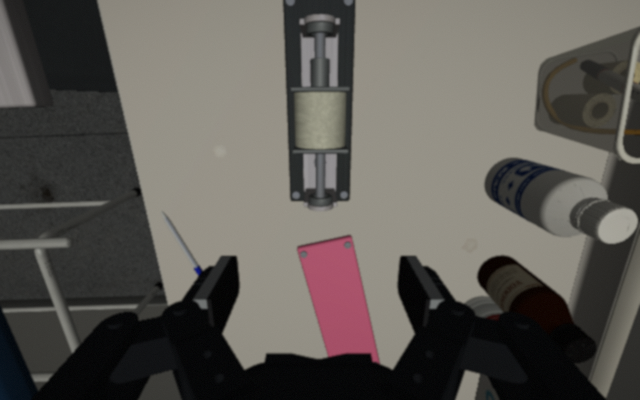

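View pics/s21.png

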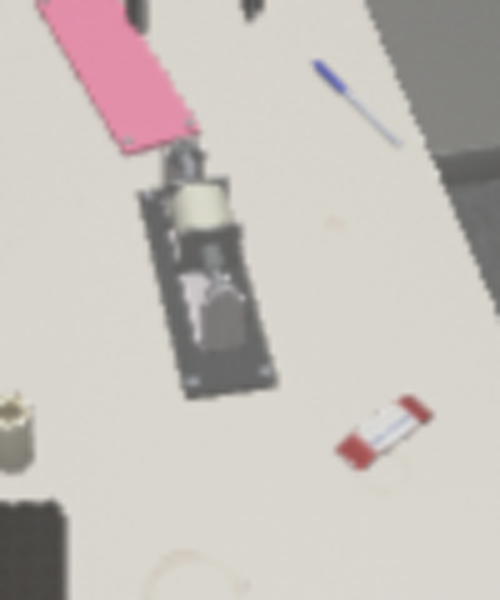

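```bash
python3 -c "
from h import *
d=get_image('wrist');crop(d,270,0,370,220,2.7,'w22.png');rep()
finish_job()"

```

```text
t 21.15 tip s,lat,h 25.5 -2.0 177.7 rot [-8.996e+01  7.000e-02 -1.700e+00] F e,n,z -0.4 -0.5 -0.7 w 80.0
the job is handed in; nothing more can be done
```

View pics/w22.png

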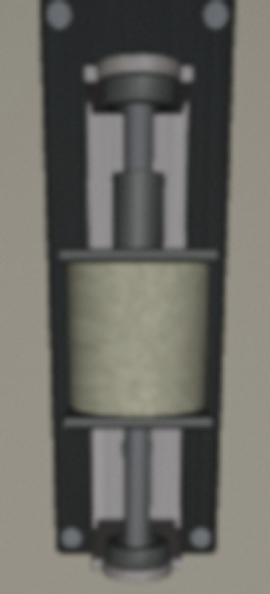

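The spindle is fitted in the dark steel holder and the job is handed in at about 21 s; no verdict came back. I put the sprung pin in the far cup and compressed the spring about 14 mm. I then swung the fixed pin level and eased the spring out with the roll still held. I let go only when the arm's end force had dropped to near zero.

- **Force:** the largest axial force I read was about 17.6 N, below the 22 N limit. Readings came only at the end of each move, so a brief higher peak would not show.
- **Fit:** before letting go, the spring had about 4 mm of push left and the pins sat about 2 mm below the cup axis. After I backed away, the wrist picture shows both pins inside their cups and the spindle level, with the gripper clear.
- **Yoke position:** the image model put the cup bottom about 3 mm farther along than where the pin touched it. I used the contact position. The yoke is clamped roughly 11 mm off the plate's middle, which puts the roll's middle about 9–12 mm off the holder's middle.
- **Bystanders:** I did not measure their final positions. The needle packet and tape roll look unmoved in the last side picture, and the arm never went near the gauze pad.

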